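# Slide the single-well block out of the row and fit the probe

## Task

On the warming plate four aluminium tube blocks stand tight together in a row: slide the block that has a single round well straight out of the row towards the backing rail, keeping it down on the plate and leaving the other three blocks where they are, until it beds squarely against the rail's facing bar; find the bar by feel and hold the block against it for about half a second with a level push of about 12 N, friction included (the bar must never take 15 N). Then take the temperature probe from its stand and put it upright into that block's well, fully home, without pressing hard, and let go, leaving the block at the bar. Do not disturb the things standing about on the bench.

Things in the scene. Friction and masses are not known exactly. Their poses are not given: they have to be found in the camera images.
- block_one: Block to move: bare aluminium, 88 (x) x 56 (y) x 42 (z) mm, about 0.5 kg, one vertical round well, 14 mm wide and 38 deep, in the middle of its top. Loose on the deck; friction there is 2 to 5 N and varies, more if the tool bears down on it. Origin: centre of underside, z up, x along the plate's x. The four blocks stand side by side along the plate's y, any order, 56.2 mm between centres, long sides touching.
- block_twelve: Neighbour block, same outside size and metal, twelve small dark wells in its top, three of them with white caps 6 mm high. Loose. Origin: centre of underside.
- block_six: Neighbour block, same outside size and metal, six wells, one with a low white cap. Loose. Origin: centre of its underside.
- block_slot: Neighbour block, same outside size and metal, three dark cross slots in its top. Loose. Origin: centre of its underside.
- plate: Warming plate, fixed: white casing 360 (x) x 310 (y) mm, dark flat deck 40 mm above the bench (world z 0.04). Origin: centre of underside, on the bench; x points from the row towards the rail, away from the robot. The row's centre line is 75 mm on the -x side of the origin; 56 mm of bare deck lies before the blocks' -x faces.
- rail: Fixed rail across the deck's far end, 290 mm long (y), 32 high, skewed up to 0.05 rad on the plate, with a rigid full-length steel facing bar on its row side. The bar is set 0 to 44 mm towards the row; the setting is not measured. Origin: deck level, mid-length, at the bar's face if set 0; x away from the row. So a bedded block's origin is at x = -44 to -88 mm here. The bar does not yield.
- stand: Grey plastic stand of the probe, 70 x 70 x 50 mm, fixed on the bench, with a 12 mm hole from above, 42 mm deep. Origin: centre of its underside.
- probe: Temperature probe, 50 g, upright in the stand: steel rod 8 mm thick, 34 mm long, below a round black handle 20 mm thick, 46 mm long. The handle's lower shoulder, 34 mm above the tip, rests on the stand's top (tip at world z 0.016); fully home in the block it rests on the block's top. Origin: tip of the rod; z up.
- bottle: Bystander: amber bottle, 64 mm in diameter, 150 mm high. Origin: centre of its underside.
- jar: Bystander: glass jar with a white cap, 60 mm in diameter, 70 mm high. Origin: centre of its underside.
- beaker: Bystander: open glass beaker, 70 mm in diameter, 90 mm high. Origin: centre of its underside.
- tipbox: Bystander: open white plastic box, 120 x 85 x 50 mm. Origin: centre of its underside.
- scoop: Bystander: steel spatula, 180 mm long, lying on the bench. Origin: middle of its underside.
Things that resemble listed ones, but are neither listed nor needed, are in the scene too. What is shaped like the block_one but orange or turquoise is not meant.

How it is judged:
On the way, in this order (a step that is already met when the one before it is completed fails the run):
1. the single-well block stands clear of the row on the deck, at least 90 mm forward of its place (distance of block_one from where it was at the start of the episode above 0.09 m and x of block_one in the frame of plate above 0.01 m and z of block_one in the frame of plate below 0.043 m), for 0.1 s.
2. it is held squarely against the facing bar with over 3 N on the bar (contact force between block_one and rail above 3 N and x of block_one in the frame of rail between -0.09 and -0.041 m and angle between the x axis of block_one and the x axis of rail, either way round below 0.05 rad and z of block_one in the frame of rail below 0.003 m), for 0.3 s.
3. the probe stands fully home in its well (z of probe in the frame of block_one between 0 and 0.011 m and horizontal distance between probe and block_one below 0.005 m and angle between probe's own z axis and vertical below 0.08 rad), for 0.2 s.
At the end, for the whole second after the job is handed in: Single-well block on the deck at the bar (origin 41 to 90 mm before the rail's, square within 0.05 rad); probe upright (0.08 rad) in its well, tip at most 11 mm above the block's underside, within 5 mm of its axis; both at rest; other blocks within 8 mm of their start (all of step 3 and x of block_one in the frame of rail between -0.09 and -0.041 m and angle between the x axis of block_one and the x axis of rail, either way round below 0.05 rad and z of block_one in the frame of rail below 0.003 m and linear speed of each of block_one, probe below 0.01 m/s and distance of each of block_twelve, block_six, block_slot from where it was at the start of the episode below 0.008 m); the robot touches nothing.
It fails at once if the block is pressed against the rail with 15 N or more (contact force between block_one and rail above 15 N).
It fails at once if the block is lifted or tipped off the deck by more than 6 mm (z of block_one in the frame of plate above 0.046 m or angle between block_one's own z axis and vertical above 0.1 rad).
It fails at once if the probe is pressed on the block with 25 N or more (contact force between probe and block_one above 25 N).
It fails at once if another block is moved by more than 8 mm (distance of any of block_twelve, block_six, block_slot from where it was at the start of the episode above 0.008 m).
It fails at once if a bystander on the bench is moved by more than 20 mm (distance of any of bottle, jar, beaker, tipbox, scoop from where it was at the start of the episode above 0.02 m).
It also fails if it takes over 72 s, if anything falls off the work surface, if the arm or the gripper's body presses on something with over 40 N, if the wrist force passes 120 N, or if a joint passes its speed limit or range.

## Robot

A 6-joint arm with a two-finger parallel gripper is mounted at the origin on the work surface. World frame = base frame: x ahead of the robot, y to its left, z up, the work surface at z = 0. Lengths are in m, angles in rad, forces in N, time in s.
With the tool pointing down it reaches from about 0.275 to 0.85 m from the base axis. Payload 5.2 kg.
Tool frame: the origin (TCP) lies midway between the tips of the shut fingers; the grasp point (between the pads) lies hold_point_z behind it (hold_point_z is the distance from the TCP to the grasp point, in m); x points along the fingers, y is the direction in which the jaws open and shut, and the axes are right-handed (so a half turn about x gives the same grasp; the last joint's range is limited). The gripper opens to 85 mm and grips with 20 to 120 N. Pads are 22 mm wide; open, the fingers measure 114 mm over their backs; the gripper's body (76 mm by 85 mm) begins 54 mm behind the grasp point. The pads swing forward as they close: fully open they stand 13 mm farther back than shut.
Start: joints at [-0.203, 0.259, 1.535, -0, 1.348, -0.203], TCP at [0.55, 0, 0.231] pointing down, gripper open.
Joint ranges: [-3.14, 3.14], [-0.91, 2.08], [0.19, 2.58], [-1.22, 4.36], [0.22, 2.71], [-3.12, 3.12]. Speed limits (rad/s): [2.57, 2.57, 3.14, 3.14, 3.14, 3.14].

## Interface

Orientations are given as a rotation vector (axis times angle).
In Python, from rig import * gives the robot as it stands. The module is installed in compiled form; this text tells all that it offers.
- The arm moves only by the tool arm_command, never from a script. Its argument "series" is a list of rows, each a list of 6 numbers: the shift along the tool's x, y, z in cm, then the turn, a rotation vector about the tool's x, y, z in degrees. In form: [[tx, ty, tz, rx, ry, rz], ...]. A call has 1 to 8 rows; each row is the pose to reach, as a shift and turn from the pose commanded when the call began, along the tool's axes at that moment; what a row does not reach only later rows make up. A row lasts 1/12 s, in which the tool goes at most 41.7 mm and 7.16 degrees, less where a joint would pass 70% of its speed; a pose out of reach is approached as far as the arm can. A call with a gripper value outside its range is refused whole. "gripper" is the closure, from 0 (fully open) to 1 (shut), set as the call begins (left out, the last holds). The fingers move at their own pace and stop on an object; "grip_force" is the grip in N (left out, the last holds). Time passes only in rows, so rows that repeat a pose let the fingers close. It gives the time, the measured TCP pose, the force and the opening at its end, in the units of the state.
- state(): the state, without advancing time (a new reading comes with each control period).
- capture(name): name is "scene" or "side" or "wrist"; returns a dict with "frame" (384x512x3 uint8, blue, green, red), "mtx" (3x3 intrinsics, pixels), "D" ([k1, k2, p1, p2, k3] as OpenCV has them; the pictures are not rectified), "R" (3x3) and "t" (3): a world point X has camera coordinates R X + t; the wrist camera has in their place "tool_from_camera" (4x4, takes a point from camera to tool coordinates, whose origin is the TCP and whose axes are the tool frame's). Camera axes: x right, y down, z forward; pixel columns grow to the right and rows downward; lengths in m; the calibration is good to about 2 mm. A picture is of the moment at which its call begins: read the wrist's pose just before it. There is no depth.
- finish_job(): hands the job in, once; it reports no verdict.
The state is a dict: "t": time; "joint_pos": joint angles; "joint_velocities": joint speeds; "effort": joint torques, N m; "tool_pos": TCP position; "tool_rot": TCP orientation; "wrist_force": force on the tool from outside, world axes, zero at the start; "moment": the same for the moment, N m; "width": opening from 0.0 (shut) to 1.0 (fully open).
Only numpy, scipy, OpenCV 4.12 (cv2) and the standard library are available. Lean on these libraries where they do the work, as an engineer would, in place of code of your own. Each camera call takes 0.05 s, during which the arm holds its last target.

## Working session

There is one attempt and no reset: what is moved stays moved. The work goes in short steps, Python scripts to look and compute and a tool call to move; the robot and the scene stay as the last step left them, time stands still between calls to the robot, and variables do not carry over. Pictures are saved under pics/ and viewed, and the job is handed in when it is done.

Besides the shell and the picture viewer there is one more tool, called after ">>>" as a command line: name --pt "numbers of a row" for each row, then --argument value for the rest. arm_command: Moves the arm, as the interface text tells. Its arguments: {"type":"object","properties":{"series":{"type":"array"},"gripper":{"type":"number"},"grip_force":{"type":"number"}},"required":["series"]}

```bash
ls; mkdir -p pics
cat > h.py <<'E'
from rig import *
import numpy as np, cv2
from scipy.spatial.transform import Rotation as Ro
def ray(c,uv):
    p=cv2.undistortPoints(np.array([[uv]],float),np.array(c["mtx"]),np.array(c["D"],float))[0,0]
    d=np.array([p[0],p[1],1.]); R=np.array(c["R"]);t=np.array(c["t"]).ravel()
    return -R.T@t, R.T@d
def onz(c,uv,z):
    o,d=ray(c,uv); return o+d*(z-o[2])/d[2]
def wristcam(name="wrist"):
    s=state(); c=capture("wrist"); T=np.array(c["tool_from_camera"])
    Rt=Ro.from_rotvec(s["tool_rot"]).as_matrix()
    Rw=Rt@T[:3,:3]; tw=Rt@T[:3,3]+np.array(s["tool_pos"])
    c["R"]=Rw.T; c["t"]=-Rw.T@tw
    return c
E
python3 - <<'E'
from h import *
print(state())
import pickle
for n in ["scene","side"]:
    c=capture(n); cv2.imwrite(f"pics/{n}0.png",c["frame"]); pickle.dump(c,open(n+".pkl","wb"))
    R=np.array(c["R"]);print(n,-R.T@np.array(c["t"]).ravel(),R[2])
c=wristcam(); cv2.imwrite("pics/wrist0.png",c["frame"]); pickle.dump(c,open("wrist.pkl","wb"))
print(c["tool_from_camera"])
try: print(hold_point_z)
except Exception as e: print(e)
E
```

```text
pics
{'t': 0.0, 'joint_pos': array([-2.02800507e-01,  2.59323729e-01,  1.53609053e+00,  1.77212766e-05,
        1.34794035e+00, -2.02839463e-01]), 'joint_velocities': array([ 8.02138237e-04, -1.77198362e-05, -5.45311034e-04,  3.64304077e-05,
       -4.05024938e-04,  1.42214543e-03]), 'effort': array([ 1.06436883e-04, -4.46029150e+01, -2.90570551e+01, -7.42485804e-05,
        1.18754001e-02, -2.51378208e-05]), 'tool_pos': array([5.49491064e-01, 1.34099180e-04, 2.30482041e-01]), 'tool_rot': array([ 1.2086328 ,  1.2107583 , -1.21026621]), 'wrist_force': array([-0.31531418, -0.37374656,  0.92709378]), 'moment': array([-0.02109591, -0.02768037,  0.00440198]), 'width': 1.0017083566035385}
scene [ 0.89894615 -0.81678978  1.14799259] [-0.31973842  0.56595917 -0.75990628]
side [0.14924442 0.68624181 0.76928793] [ 0.26455164 -0.66282746 -0.70047997]
[[ 5.24086350e-04 -2.76403297e-01  9.61041593e-01 -1.42720628e-01]
 [ 9.99999832e-01 -9.49776913e-05 -5.72647857e-04  1.17769847e-03]
 [ 2.49559267e-04  9.61041731e-01  2.76403200e-01 -6.90390711e-02]
 [ 0.00000000e+00  0.00000000e+00  0.00000000e+00  1.00000000e+00]]
0.0187
```

View pics/scene0.png

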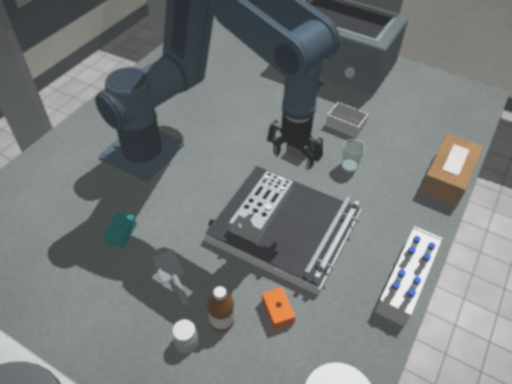

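View pics/side0.png

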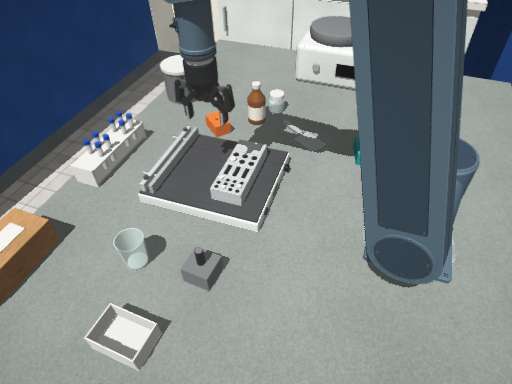

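View pics/wrist0.png

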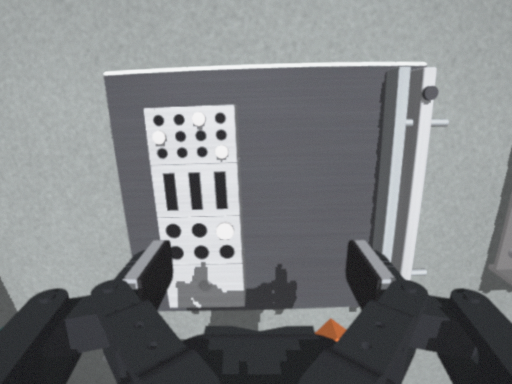

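Run:
```python
from h import *
print(Ro.from_rotvec(state()["tool_rot"]).as_matrix().round(3))
import pickle
for n in ["scene","side"]:
    c=pickle.load(open(n+".pkl","rb")); cv2.imwrite(f"pics/{n}0c.png",cv2.resize(c["frame"][60:330,60:460],None,fx=2,fy=2,interpolation=cv2.INTER_CUBIC))
```

```text
[[-0.001  1.     0.   ]
 [ 0.     0.    -1.   ]
 [-1.    -0.001 -0.   ]]
```

Run:
```python
from h import *
import pickle
c=pickle.load(open("wrist.pkl","rb")); f=c["frame"]
cv2.imwrite("pics/w0a.png",cv2.resize(f[50:330,90:460],None,fx=2.1,fy=2.1,interpolation=cv2.INTER_CUBIC))
c=pickle.load(open("side.pkl","rb")); f=c["frame"]
cv2.imwrite("pics/s0a.png",cv2.resize(f[100:310,70:320],None,fx=2.8,fy=2.8,interpolation=cv2.INTER_CUBIC))
c=pickle.load(open("wrist.pkl","rb"))
for uv in [(145,108),(235,105),(152,165),(237,163),(157,217),(240,215),(162,268),(243,264),(166,305),(244,305)]:
    print(uv,onz(c,uv,.082).round(4))
print("deck",onz(c,(107,73),.04),onz(c,(425,64),.04))
```

```text
(145, 108) [0.4407 0.0701 0.082 ]
(235, 105) [0.5276 0.0721 0.082 ]
(152, 165) [0.4424 0.0144 0.082 ]
(237, 163) [0.5284 0.0162 0.082 ]
(157, 217) [ 0.4422 -0.0415  0.082 ]
(240, 215) [ 0.5305 -0.039   0.082 ]
(162, 268) [ 0.4416 -0.1026  0.082 ]
(243, 264) [ 0.5327 -0.0968  0.082 ]
(166, 305) [ 0.4412 -0.1519  0.082 ]
(244, 305) [ 0.5329 -0.1508  0.082 ]
deck [0.38593324 0.10792824 0.04      ] [0.72901821 0.11748506 0.04      ]
```

View pics/w0a.png

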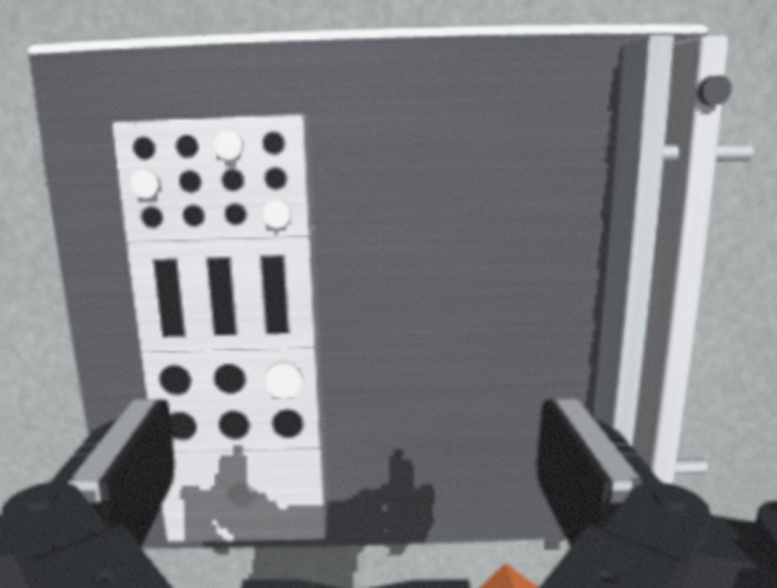

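View pics/s0a.png

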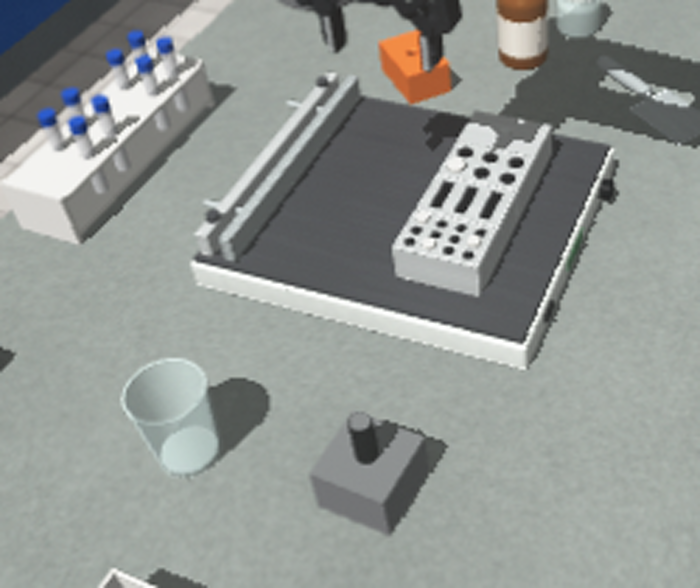

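Run:
```python
from h import *
import pickle
c=pickle.load(open("wrist.pkl","rb")); g=lambda u,v:(90+u/2.1,50+v/2.1)
print("bar top row-side edge",[onz(c,g(*p),.072).round(4) for p in [(652,38),(640,180),(617,430)]])
print("bar top far edge",[onz(c,g(*p),.072).round(4) for p in [(672,38),(634,430)]])
print("rail",[onz(c,g(*p),.072).round(4) for p in [(702,38),(727,38),(655,480),(677,480)]])
print("well",onz(c,g(240,494),.082), "deck -y", onz(c,g(160,545),.04),onz(c,g(545,541),.04))
s=pickle.load(open("side.pkl","rb")); h=lambda u,v:(70+u/2.8,100+v/2.8)
print("probe top",onz(s,h(360,418),.096),"base of handle",onz(s,h(367,460),.05))
print("stand top corners",[onz(s,h(*p),.05).round(4) for p in [(312,472),(390,495),(428,434),(345,415)]])
print("beaker bottom",onz(s,h(190,450),0),"rim",onz(s,h(165,388),.09))
print("tipbox",[onz(s,p,.05).round(3) for p in [(115,306),(160,325),(132,362),(87,338)]])
```

```text
bar top row-side edge [array([0.6876, 0.1083, 0.072 ]), array([0.689 , 0.0431, 0.072 ]), array([ 0.6935, -0.0915,  0.072 ])]
bar top far edge [array([0.6972, 0.1086, 0.072 ]), array([ 0.703 , -0.0916,  0.072 ])]
rail [array([0.7117, 0.109 , 0.072 ]), array([0.7238, 0.1094, 0.072 ]), array([ 0.7197, -0.1233,  0.072 ]), array([ 0.7326, -0.1236,  0.072 ])]
well [ 0.48806184 -0.12433716  0.082     ] deck -y [ 0.42483087 -0.19109615  0.04      ] [ 0.67212222 -0.18760138  0.04      ]
probe top [0.45485567 0.27311396 0.096     ] base of handle [0.45094585 0.28089953 0.05      ]
stand top corners [array([0.488, 0.307, 0.05 ]), array([0.4186, 0.3043, 0.05  ]), array([0.4144, 0.2399, 0.05  ]), array([0.4893, 0.2465, 0.05  ])]
beaker bottom [0.62552174 0.29846353 0.        ] rim [0.62438369 0.29850468 0.09      ]
tipbox [array([0.576, 0.439, 0.05 ]), array([0.463, 0.442, 0.05 ]), array([0.475, 0.525, 0.05 ]), array([0.587, 0.518, 0.05 ])]
```

>>> arm_command --pt "0.3 -1.7 1.6 -6 0 0" --pt "0.7 -3.4 3.2 -12 0 0" --pt "1.1 -5.1 4.8 -18 0 0" --pt "1.5 -6.8 6.4 -24 0 0" --pt "1.9 -8.5 8 -30 0 0" --pt "2.3 -10.2 9.6 -36 0 0" --pt "2.7 -12 11.2 -42 0 0" --pt "3 -13.7 12.7 -48 0 0" --gripper 0.8

```text
t: 0.82
tool_pos: [0.4117, -0.1274, 0.2008]
tool_rot: [0.569, 1.496, -0.569]
wrist_force: [0.5, -0.6, -0.2]
width: 0.203
```

>>> arm_command --pt "0 0 0 -6.5 0 0" --pt "0 0 0 -13 0 0" --pt "0 0 0 -19.5 0 0" --pt "0 0 0 -26 0 0" --pt "0 0 0 -32.5 0 0" --pt "0 0 0 -39 0 0" --pt "0 0 0 -43.5 0 0" --pt "0 0 0 -43.5 0 0"

```text
t: 1.48
tool_pos: [0.4128, -0.1269, 0.2011]
tool_rot: [-0.022, 1.571, 0.023]
wrist_force: [0.7, -0.1, 0.4]
width: 0.199
```

Run:
```python
from h import *
import pickle
s=state(); print(s["t"],s["tool_pos"],Ro.from_rotvec(s["tool_rot"]).as_matrix().round(3),s["width"],s["wrist_force"])
c=wristcam(); cv2.imwrite("pics/wrist1.png",cv2.resize(c["frame"],None,fx=1.5,fy=1.5,interpolation=cv2.INTER_CUBIC)); pickle.dump(c,open("wrist1.pkl","wb"))
```

```text
1.4833 [ 0.41281946 -0.12688419  0.20112086] [[-0.    -0.029  1.   ]
 [ 0.     1.     0.029]
 [-1.     0.    -0.   ]] 0.19867545837353962 [ 0.68940837 -0.051676    0.39886699]
```

View pics/wrist1.png

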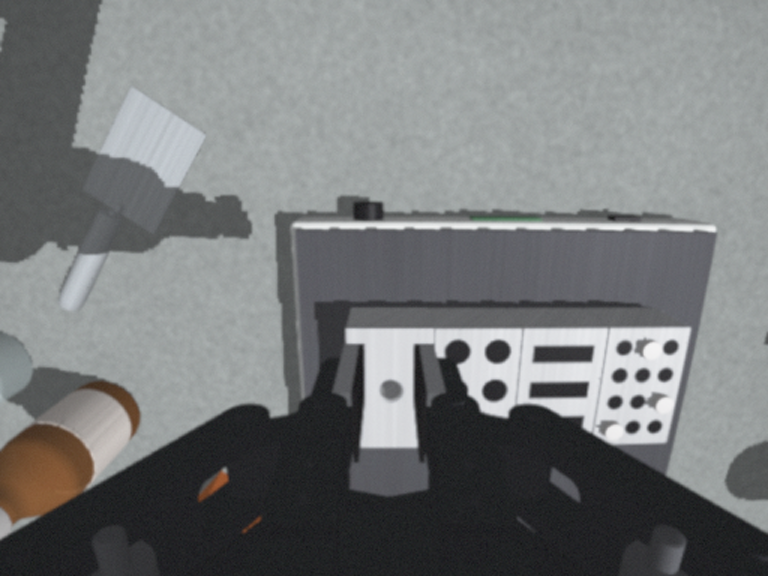

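Run:
```python
from h import *
import pickle
c=pickle.load(open("wrist1.pkl","rb"))
q=lambda u,v,z:onz(c,(u/1.5,v/1.5),z).round(4)
print("well",q(390,390,.082))
print("row -x edge",[q(*p,.082) for p in [(346,329),(434,329),(522,329),(607,328),(691,327)]])
print("+x edge",q(667,442,.082),q(355,449,.082))
print("bottoms",q(352,309,.04),q(650,308,.04))
print("casing -x",q(292,226,.04),q(716,229,.04))
```

```text
well [ 0.4881 -0.1248  0.082 ]
row -x edge [array([ 0.446 , -0.1538,  0.082 ]), array([ 0.4444, -0.0983,  0.082 ]), array([ 0.4429, -0.0423,  0.082 ]), array([0.4409, 0.013 , 0.082 ]), array([0.439 , 0.0699, 0.082 ])]
+x edge [0.526  0.0729 0.082 ] [ 0.5347 -0.1476  0.082 ]
bottoms [ 0.4467 -0.1534  0.04  ] [0.4399 0.0662 0.04  ]
casing -x [ 0.3878 -0.1951  0.04  ] [0.3796 0.1048 0.04  ]
```

>>> arm_command --pt "2.5 0 0 0 0 0" --pt "5.5 0 0 0 0 0" --pt "8.5 0 0 0 0 0" --pt "11.5 0 0 0 0 0" --pt "14 0 0 0 0 0" --pt "15 0 0 0 0 0" --pt "15 0 0.5 0 0 0" --pt "15 0 1 0 0 0"

```text
t: 2.2
tool_pos: [0.423, -0.1266, 0.051]
tool_rot: [-0.018, 1.572, 0.019]
wrist_force: [1.5, 0.1, 0.1]
width: 0.2
```

Run:
```python
from h import *
c=capture("side"); cv2.imwrite("pics/s2.png",cv2.resize(c["frame"][80:260,110:330],None,fx=3,fy=3,interpolation=cv2.INTER_CUBIC))
c=capture("scene"); cv2.imwrite("pics/c2.png",cv2.resize(c["frame"][120:300,170:390],None,fx=3,fy=3,interpolation=cv2.INTER_CUBIC))
```

```text
(no output)
```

View pics/s2.png

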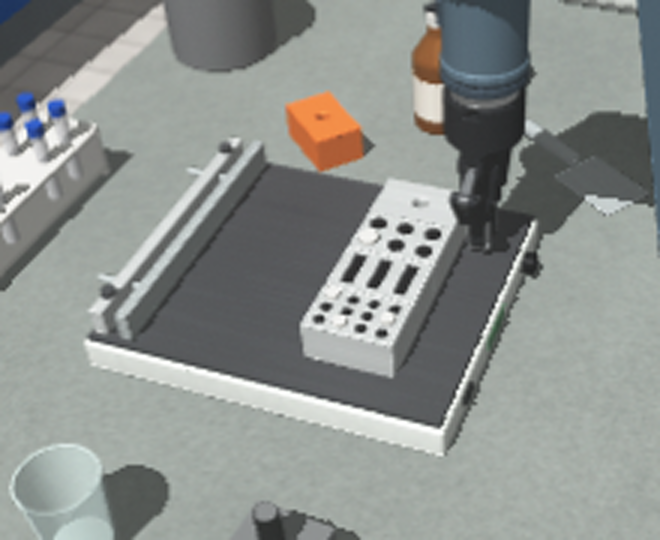

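View pics/c2.png

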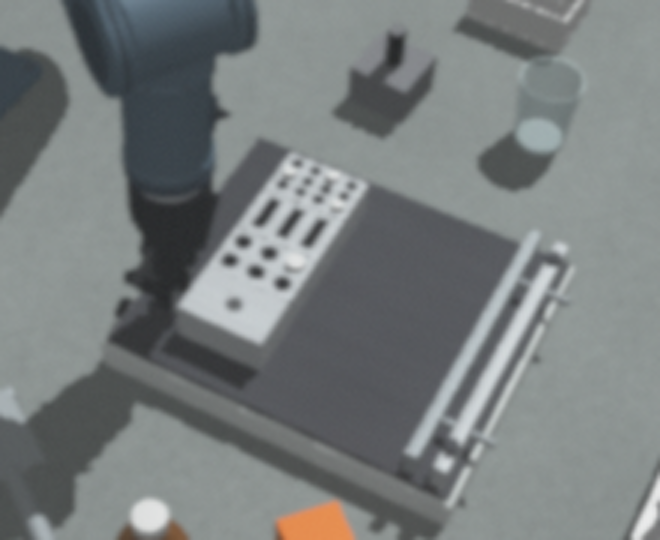

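>>> arm_command --pt "-0.6 0 0 0 0 0" --pt "-0.6 0 0.2 0 0 0" --pt "-0.6 0 0.4 0 0 0" --pt "-0.6 0 0.6 0 0 0" --pt "-0.6 0 0.8 0 0 0" --pt "-0.6 0 1 0 0 0" --pt "-0.6 0 1.2 0 0 0"

```text
t: 2.88
tool_pos: [0.4331, -0.126, 0.0571]
tool_rot: [-0.021, 1.575, 0.022]
wrist_force: [-10.2, -2.2, 7.0]
width: 0.204
```

>>> arm_command --pt "0 0 0.2 0 0 0" --pt "0 0 0.4 0 0 0" --pt "0 0 0.6 0 0 0" --pt "0 0 0.8 0 0 0" --pt "0 0 1 0 0 0" --pt "0 0 1.2 0 0 0"

```text
t: 3.38
tool_pos: [0.444, -0.1256, 0.057]
tool_rot: [-0.02, 1.577, 0.022]
wrist_force: [-10.0, -2.2, 8.2]
width: 0.197
```

Run:
```python
from h import *
s=state();print(s["t"],s["tool_pos"],s["wrist_force"],s["moment"])
c=wristcam(); cv2.imwrite("pics/w3.png",cv2.resize(c["frame"],None,fx=1.5,fy=1.5,interpolation=cv2.INTER_CUBIC))
c=capture("side"); cv2.imwrite("pics/s3.png",cv2.resize(c["frame"][110:210,170:330],None,fx=4.5,fy=4.5,interpolation=cv2.INTER_CUBIC))
```

```text
3.3833 [ 0.4440428  -0.12563559  0.05696764] [-10.03391383  -2.23526528   8.18115304] [-0.29325654  1.53443331 -0.00390159]
```

View pics/w3.png

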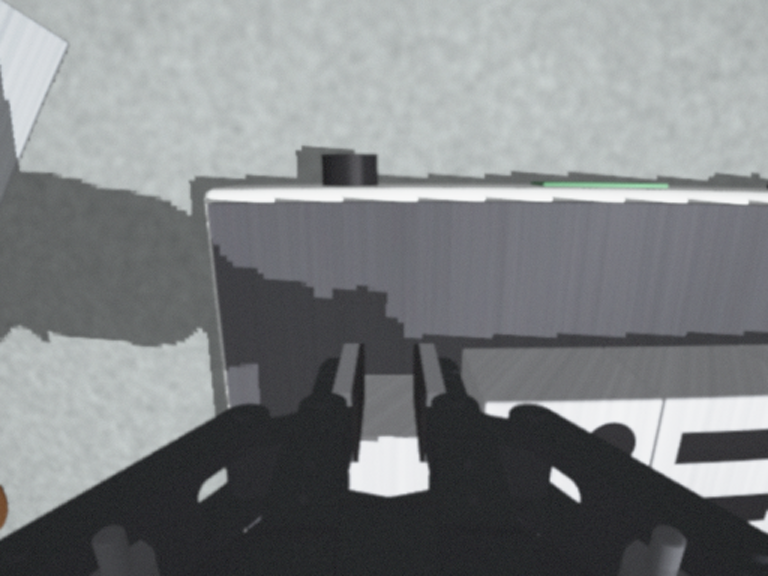

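View pics/s3.png

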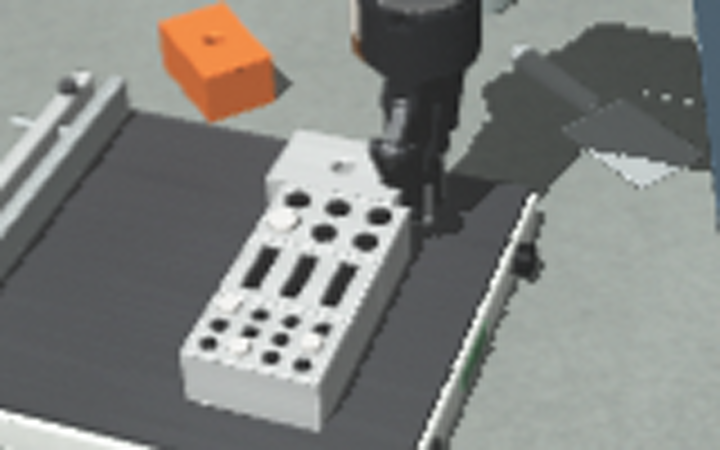

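Run:
```python
from h import *
c=wristcam()
q=lambda u,v,z:onz(c,(u/1.5,v/1.5),z).round(4)
print(q(388,438,.082),q(388,375,.04), "row",q(487,403,.082),q(750,397,.082),q(465,350,.04))
s=state();T=Ro.from_rotvec(s["tool_rot"]).as_matrix();print(s["tool_pos"],T.round(4))
```

```text
[ 0.4577 -0.1263  0.082 ] [ 0.4573 -0.1264  0.04  ] row [ 0.4448 -0.0969  0.082 ] [ 0.4423 -0.0128  0.082 ] [ 0.4458 -0.0965  0.04  ]
[ 0.44480948 -0.12560454  0.05696018] [[-0.0047 -0.0268  0.9996]
 [ 0.0011  0.9996  0.0268]
 [-1.      0.0012 -0.0047]]
```

>>> arm_command --pt "0 0 -0.3 0 0 0" --pt "0 0 -0.8 0 0 0" --pt "0 0 -0.8 0 0 0"

```text
t: 3.78
tool_pos: [0.4382, -0.126, 0.0571]
tool_rot: [-0.02, 1.571, 0.021]
wrist_force: [-0.7, 1.5, 0.2]
width: 0.2
```

Run:
```python
from h import *
s=state();print(s["t"],s["tool_pos"],s["wrist_force"],s["moment"])
c=wristcam()
cv2.imwrite("pics/w4.png",cv2.resize(c["frame"][200:340,180:340],None,fx=4.5,fy=4,interpolation=cv2.INTER_CUBIC))
c=capture("side"); cv2.imwrite("pics/s4.png",cv2.resize(c["frame"][100:170,220:310],None,fx=8,fy=8,interpolation=cv2.INTER_CUBIC))
```

```text
3.7833 [ 0.43818819 -0.12604856  0.05709791] [-0.74975858  1.52070216  0.15250102] [-0.0127031   0.0341788   0.01707341]
```

View pics/s4.png

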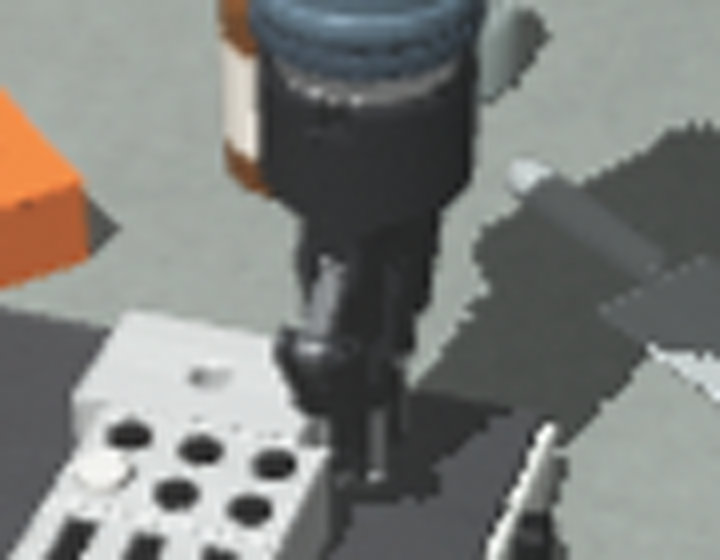

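View pics/w4.png

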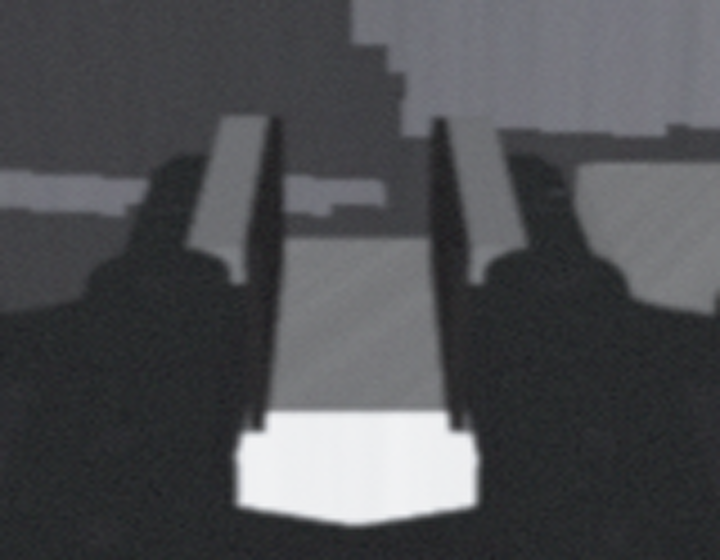

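>>> arm_command --pt "-0.9 0 0 0 0 0" --pt "-0.9 0 0.2 0 0 0" --pt "-0.9 0 0.4 0 0 0" --pt "-0.9 0 0.6 0 0 0" --pt "-0.9 0 0.8 0 0 0" --pt "-0.9 0 1 0 0 0" --pt "-0.9 0 1.2 0 0 0" --pt "-0.9 0 1.4 0 0 0"

```text
t: 4.55
tool_pos: [0.4501, -0.1257, 0.066]
tool_rot: [-0.021, 1.577, 0.022]
wrist_force: [-11.7, -3.3, 9.6]
width: 0.197
```

Run:
```python
from h import *
s=state();print(s["t"],s["tool_pos"],s["wrist_force"],s["moment"])
c=capture("side"); cv2.imwrite("pics/s5.png",cv2.resize(c["frame"][100:170,220:310],None,fx=8,fy=8,interpolation=cv2.INTER_CUBIC))
```

```text
4.55 [ 0.45006546 -0.12565825  0.06600545] [-11.68983008  -3.27222513   9.58485533] [-0.40594771  1.75970108  0.07217484]
```

View pics/s5.png

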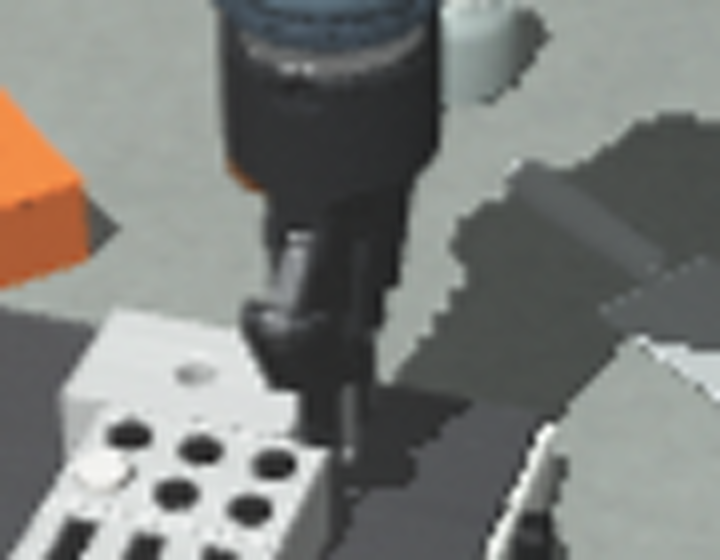

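>>> arm_command --pt "0 0 -1 0 0 0" --pt "0 0 -2 0 0 0" --pt "0 0 -2.5 0 -7 0" --pt "0 0 -2.5 0 -14 0" --pt "0.5 0 -2.5 0 -20 0" --pt "1.4 0 -2.5 0 -20 0" --pt "1.4 0 -2.5 0 -20 0"

```text
t: 5.18
tool_pos: [0.4247, -0.1251, 0.0506]
tool_rot: [-0.012, 1.224, 0.022]
wrist_force: [-0.3, 0.3, -0.3]
width: 0.203
```

Run:
```python
from h import *
s=state();print(s["t"],s["tool_pos"],s["wrist_force"],s["moment"]);print(Ro.from_rotvec(s["tool_rot"]).as_matrix().round(3))
c=wristcam()
cv2.imwrite("pics/w6.png",cv2.resize(c["frame"],None,fx=1.5,fy=1.5,interpolation=cv2.INTER_CUBIC))
c=capture("side"); cv2.imwrite("pics/s6.png",cv2.resize(c["frame"][100:170,220:310],None,fx=8,fy=8,interpolation=cv2.INTER_CUBIC))
```

```text
5.1833 [ 0.42466289 -0.12513922  0.05063726] [-0.28578147  0.27612687 -0.34835955] [-0.03660513  0.24285663  0.00880357]
[[ 0.34  -0.023  0.94 ]
 [ 0.01   1.     0.021]
 [-0.94   0.003  0.34 ]]
```

View pics/s6.png

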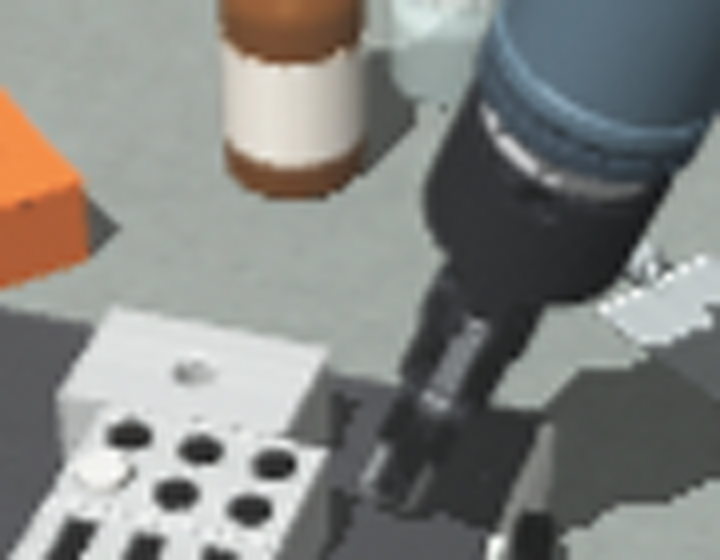

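View pics/w6.png

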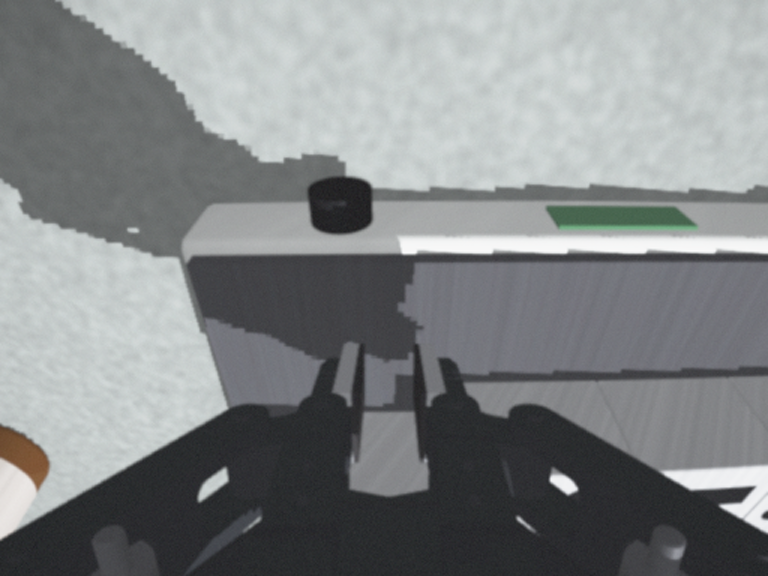

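>>> arm_command --pt "0.26 0 0.7 0 0 0" --pt "0.51 0 1.41 0 0 0" --pt "0.68 0 1.88 0 0 0" --pt "0.79 0 2.16 0 0 0" --pt "0.89 0 2.44 0 0 0" --pt "0.99 0 2.73 0 0 0" --pt "1.09 0 3.0 0 0 0"

```text
t: 5.87
tool_pos: [0.4595, -0.1255, 0.0522]
tool_rot: [-0.018, 1.223, 0.024]
wrist_force: [-12.9, -4.2, 9.9]
width: 0.2
```

Run:
```python
from h import *
s=state();print(s["t"],s["tool_pos"],s["wrist_force"],s["moment"]);print(Ro.from_rotvec(s["tool_rot"]).as_matrix().round(3))
c=capture("side"); cv2.imwrite("pics/s7.png",cv2.resize(c["frame"][100:170,220:310],None,fx=8,fy=8,interpolation=cv2.INTER_CUBIC))
```

```text
5.8667 [ 0.4594965  -0.12549579  0.05215477] [-12.93214763  -4.17881091   9.93526881] [-0.61746404  1.4821057  -0.22872276]
[[ 0.34  -0.028  0.94 ]
 [ 0.009  1.     0.027]
 [-0.94  -0.001  0.34 ]]
```

View pics/s7.png

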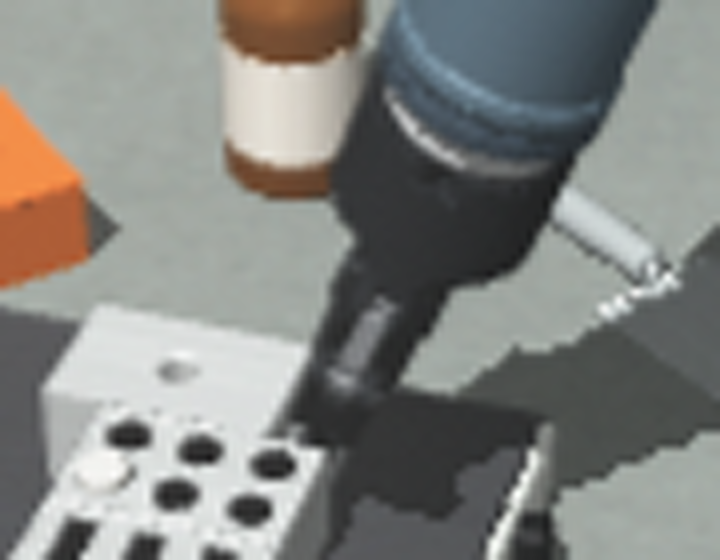

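>>> arm_command --pt "-0.047 -0.03 0.017 0 0 0" --pt "-0.047 -0.03 0.017 0 0 0"

```text
t: 6.08
tool_pos: [0.4598, -0.1256, 0.0525]
tool_rot: [-0.016, 1.223, 0.024]
wrist_force: [-2.2, -0.7, 0.3]
width: 0.2
```

>>> arm_command --pt "0.137 0 0.376 0 0 0" --pt "0.274 0 0.752 0 0 0" --pt "0.41 0 1.128 0 0 0" --pt "0.547 0 1.504 0 0 0"

```text
t: 6.42
tool_pos: [0.4754, -0.125, 0.0524]
tool_rot: [-0.016, 1.223, 0.024]
wrist_force: [-6.7, -0.5, 4.2]
width: 0.201
```

>>> arm_command --pt "0.164 -0.003 0.473 0 0 0" --pt "0.328 -0.006 0.946 0 0 0" --pt "0.492 -0.009 1.419 0 0 0" --pt "0.656 -0.012 1.892 0 0 0" --pt "0.82 -0.015 2.365 0 0 0" --pt "0.984 -0.018 2.838 0 0 0" --pt "1.148 -0.021 3.311 0 0 0" --pt "1.312 -0.024 3.784 0 0 0"

```text
t: 7.08
tool_pos: [0.5162, -0.1244, 0.0531]
tool_rot: [-0.016, 1.222, 0.024]
wrist_force: [-3.0, 0.6, -2.3]
width: 0.2
```

Run:
```python
from h import *
s=state();print(s["t"],s["tool_pos"],s["wrist_force"],s["moment"])
c=capture("side"); cv2.imwrite("pics/s8.png",cv2.resize(c["frame"][90:240,120:320],None,fx=4,fy=4,interpolation=cv2.INTER_CUBIC))
c=capture("scene"); cv2.imwrite("pics/c8.png",cv2.resize(c["frame"][150:300,190:390],None,fx=4,fy=4,interpolation=cv2.INTER_CUBIC))
```

```text
7.0833 [ 0.51617285 -0.1244231   0.05309399] [-3.00193702  0.63369137 -2.25993021] [-0.05885851  0.67349186 -0.00098373]
```

View pics/s8.png

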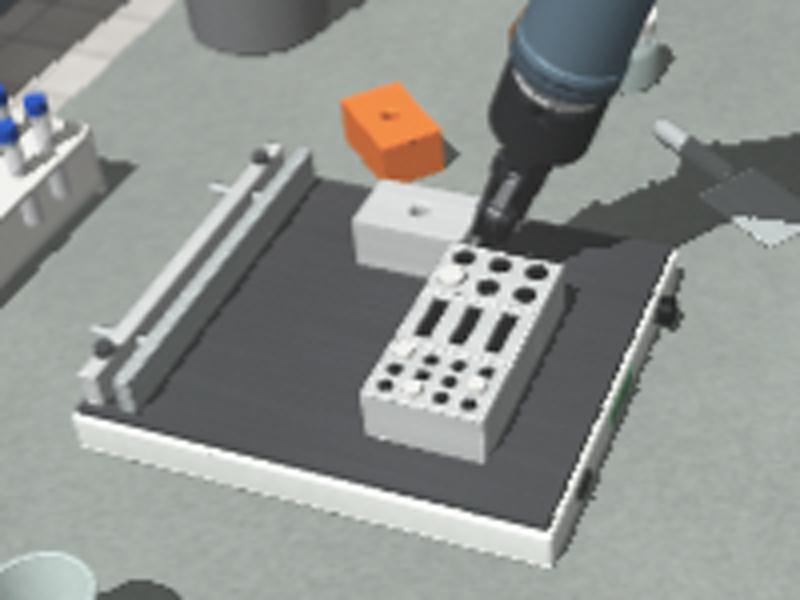

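View pics/c8.png

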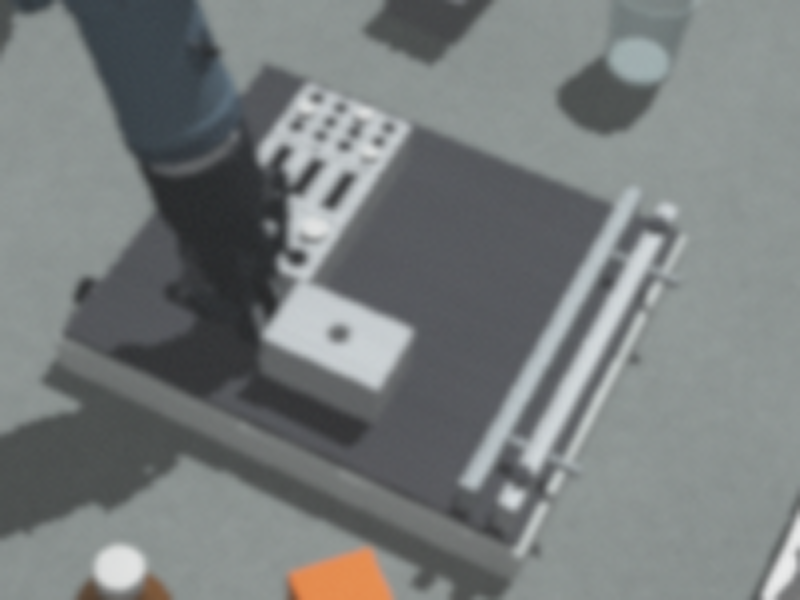

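>>> arm_command --pt "0.169 0 0.471 0 0 0" --pt "0.338 0 0.942 0 0 0" --pt "0.507 0 1.413 0 0 0" --pt "0.676 0 1.884 0 0 0" --pt "0.845 0 2.355 0 0 0" --pt "1.014 0 2.826 0 0 0" --pt "1.183 0 3.297 0 0 0" --pt "1.352 0 3.768 0 0 0"

```text
t: 7.85
tool_pos: [0.5558, -0.1236, 0.0536]
tool_rot: [-0.016, 1.222, 0.023]
wrist_force: [-5.1, 0.2, 0.9]
width: 0.203
```

Run:
```python
from h import *
import pickle
s=state();print(s["t"],s["tool_pos"],s["wrist_force"],s["moment"])
c=capture("side"); pickle.dump(c,open("s9.pkl","wb"));cv2.imwrite("pics/s9.png",cv2.resize(c["frame"][90:240,120:320],None,fx=4,fy=4,interpolation=cv2.INTER_CUBIC))
c=capture("scene"); pickle.dump(c,open("c9.pkl","wb"));cv2.imwrite("pics/c9.png",cv2.resize(c["frame"][150:300,190:390],None,fx=4,fy=4,interpolation=cv2.INTER_CUBIC))
```

```text
7.85 [ 0.55578271 -0.12357681  0.05364101] [-5.1104668   0.17899576  0.90063808] [-0.02962769  0.82774006 -0.00420316]
```

View pics/s9.png

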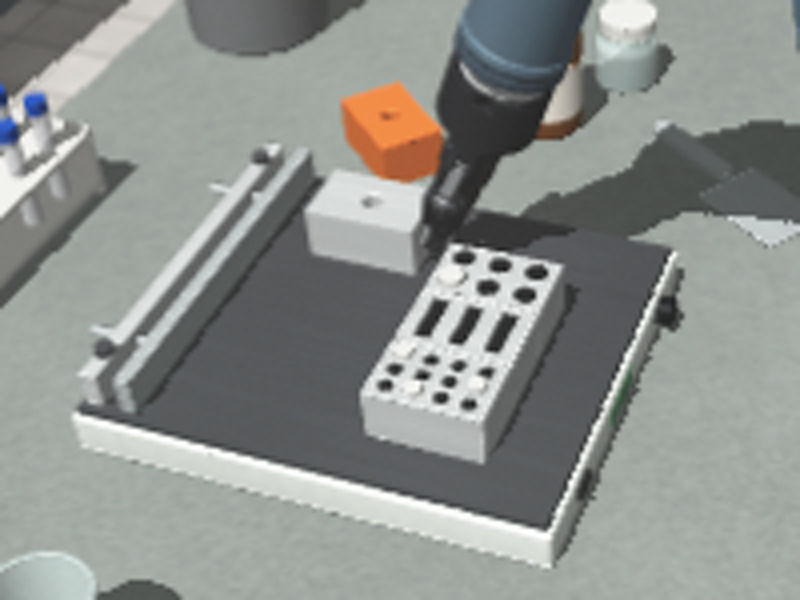

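View pics/c9.png

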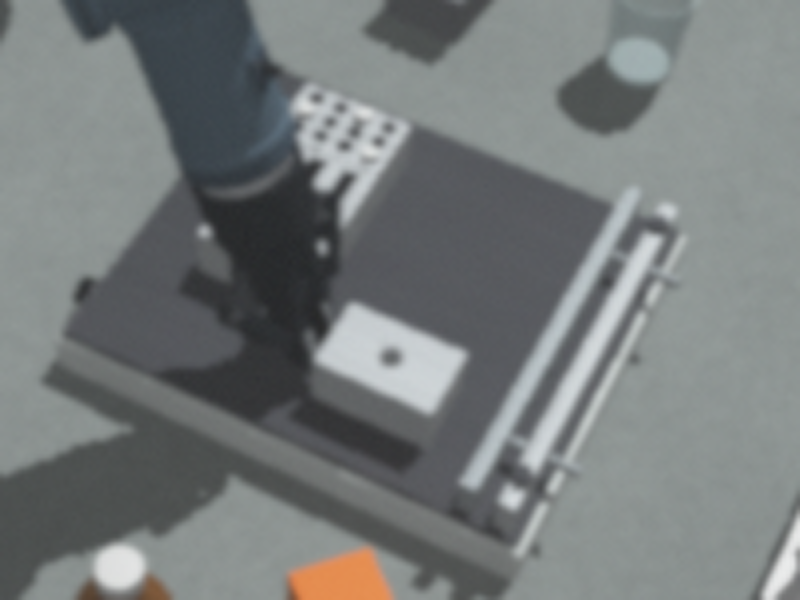

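Run:
```python
from h import *
import pickle
c=pickle.load(open("c9.pkl","rb"));q=lambda u,v,z:onz(c,(190+u/4,150+v/4),z)
a,b=q(470,351,.082),q(434,417,.082); l=q(318,362,.082);l2=q(352,302,.082)
e,f=q(626,190,.072),q(460,483,.072)
print("block +x corners",a.round(4),b.round(4),"yaw",-(b-a)[0]/(b-a)[1]*-1,"-x",l.round(4),l2.round(4),"well",q(391,357,.082).round(4))
print("bar",e.round(4),f.round(4),"slope",(f-e)[0]/(f-e)[1])
for p in (a,b): print("gap",e[0]+(p[1]-e[1])*(f-e)[0]/(f-e)[1]-p[0])
c=pickle.load(open("s9.pkl","rb"));q=lambda u,v,z:onz(c,(120+u/4,90+v/4),z)
a,b=q(331,170,.082),q(308,207,.082)
e,f=q(311,150,.072),q(133,380,.072)
print(a.round(4),b.round(4),"well",q(371,202,.082).round(4),"bar",e.round(4),f.round(4))
for p in (a,b): print("gap",e[0]+(p[1]-e[1])*(f-e)[0]/(f-e)[1]-p[0])
```

```text
block +x corners [ 0.6562 -0.0863  0.082 ] [ 0.6594 -0.1461  0.082 ] yaw -0.05288621543202374 -x [ 0.5726 -0.1471  0.082 ] [ 0.5682 -0.0913  0.082 ] well [ 0.6127 -0.1182  0.082 ]
bar [0.6882 0.1083 0.072 ] [ 0.6946 -0.1763  0.072 ] slope -0.022286764755160435
gap 0.03636767680242403
gap 0.03454021972497612
[ 0.6549 -0.1431  0.082 ] [ 0.65   -0.0942  0.082 ] well [ 0.6071 -0.116   0.082 ] bar [ 0.6901 -0.1745  0.072 ] [0.6814 0.1083 0.072 ]
gap 0.034233682920941644
gap 0.03764892464824987
```

>>> arm_command --pt "0.169 0 0.471 0 0 0" --pt "0.338 0 0.942 0 0 0" --pt "0.507 0 1.413 0 0 0" --pt "0.64 0 1.785 0 0 0" --pt "0.77 0 2.16 0 0 0" --pt "0.87 0 2.43 0 0 0" --pt "0.87 0 2.43 0 0 0" --pt "0.87 0 2.43 0 0 0"

```text
t: 8.62
tool_pos: [0.582, -0.1231, 0.0538]
tool_rot: [-0.016, 1.221, 0.023]
wrist_force: [0.1, 1.0, -0.1]
width: 0.197
```

Run:
```python
from h import *
import pickle
s=state();print(s["t"],s["tool_pos"],s["wrist_force"],s["moment"]);print(Ro.from_rotvec(s["tool_rot"]).as_matrix().round(4))
c=capture("side"); pickle.dump(c,open("s10.pkl","wb"));cv2.imwrite("pics/s10.png",cv2.resize(c["frame"][110:190,130:240],None,fx=7,fy=7,interpolation=cv2.INTER_CUBIC))
c=capture("scene"); pickle.dump(c,open("c10.pkl","wb"));cv2.imwrite("pics/c10.png",cv2.resize(c["frame"][190:290,250:370],None,fx=6,fy=6,interpolation=cv2.INTER_CUBIC))
```

```text
8.6167 [ 0.58200863 -0.12308981  0.05384789] [ 0.09260091  1.04727955 -0.05003539] [0.10417986 0.43079273 0.04771939]
[[ 3.424e-01 -2.620e-02  9.392e-01]
 [ 8.900e-03  9.997e-01  2.460e-02]
 [-9.395e-01 -1.000e-04  3.425e-01]]
```

View pics/s10.png

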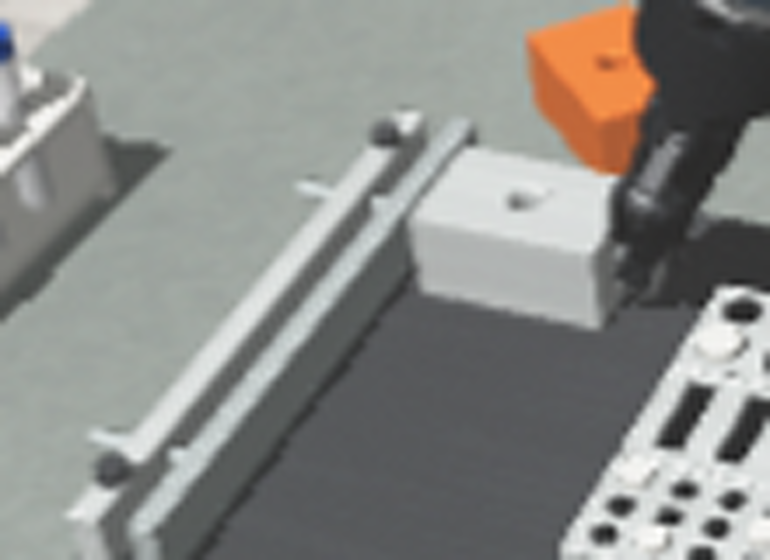

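View pics/c10.png

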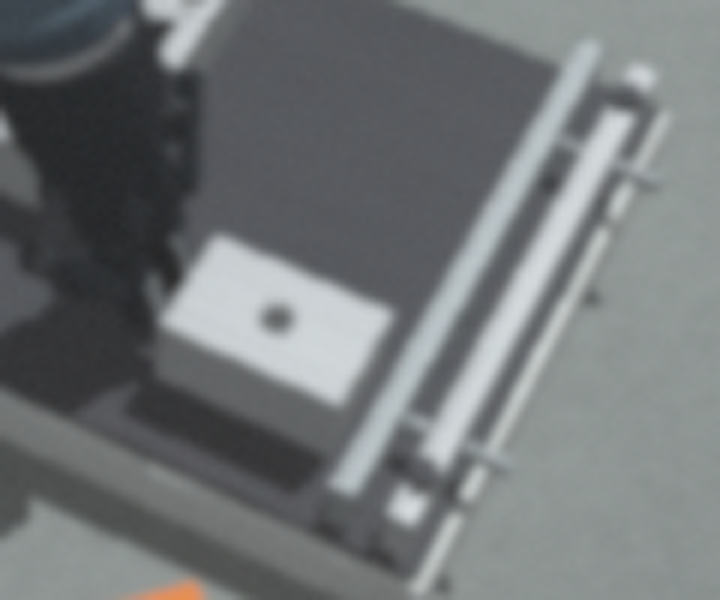

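>>> arm_command --pt "0.034 0 0.094 0 0 0" --pt "0.068 0 0.188 0 0 0" --pt "0.102 0 0.282 0 0 0" --pt "0.136 0 0.376 0 0 0" --pt "0.136 0 0.376 0 0 0"

```text
t: 9.13
tool_pos: [0.5853, -0.1229, 0.0538]
tool_rot: [-0.016, 1.222, 0.023]
wrist_force: [-5.1, -0.1, 2.5]
width: 0.197
```

Run:
```python
from h import *
import pickle
s=state();print(s["t"],s["tool_pos"],s["wrist_force"],s["moment"])
c=capture("side"); cv2.imwrite("pics/s11.png",cv2.resize(c["frame"][115:165,170:230],None,fx=12,fy=12,interpolation=cv2.INTER_CUBIC))
```

```text
9.1333 [ 0.58526751 -0.12290544  0.05378105] [-5.06267589 -0.10264101  2.45942775] [-0.0472564   0.75090651  0.0293641 ]
```

View pics/s11.png

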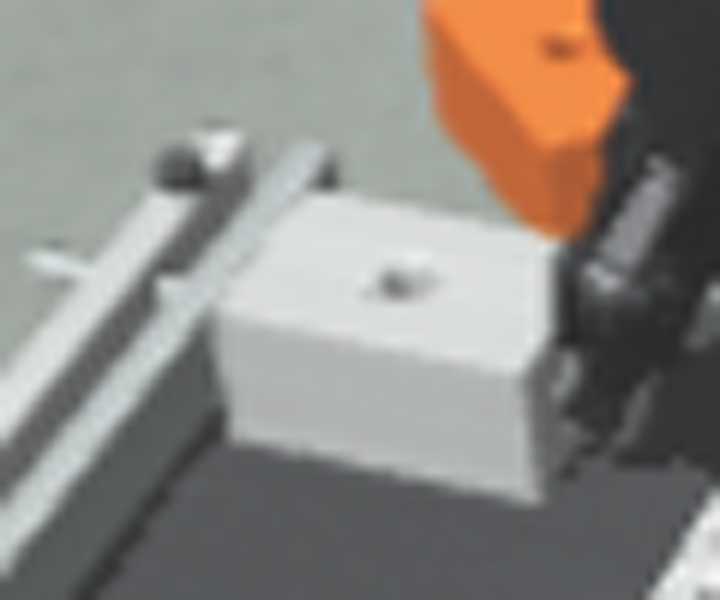

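>>> arm_command --pt "0.003 0 0.009 0 0 0" --pt "0.006 0 0.018 0 0 0" --pt "0.01 0 0.028 0 0 0" --pt "0.013 0 0.038 0 0 0"

```text
t: 9.52
tool_pos: [0.5854, -0.1229, 0.0537]
tool_rot: [-0.016, 1.223, 0.023]
wrist_force: [-8.1, -0.3, 3.3]
width: 0.2
```

>>> arm_command --pt "0.003 0 0.009 0 0 0" --pt "0.006 0 0.018 0 0 0" --pt "0.01 0 0.028 0 0 0" --pt "0.013 0 0.038 0 0 0"

```text
t: 9.85
tool_pos: [0.5859, -0.1229, 0.0538]
tool_rot: [-0.016, 1.223, 0.023]
wrist_force: [-6.7, 0.4, 3.1]
width: 0.2
```

>>> arm_command --pt "0.003 0 0.009 0 0 0" --pt "0.006 0 0.018 0 0 0" --pt "0.01 0 0.028 0 0 0" --pt "0.013 0 0.038 0 0 0"

```text
t: 10.18
tool_pos: [0.5862, -0.1228, 0.0537]
tool_rot: [-0.016, 1.223, 0.023]
wrist_force: [-5.8, 0.1, 3.5]
width: 0.196
```

>>> arm_command --pt "-0.008 0 0.015 0 0 0" --pt "-0.005 0 0.025 0 0 0" --pt "-0.001 0 0.035 0 0 0" --pt "0.002 0 0.044 0 0 0"

```text
t: 10.52
tool_pos: [0.5867, -0.1228, 0.0538]
tool_rot: [-0.016, 1.223, 0.023]
wrist_force: [-5.5, 0.1, 2.5]
width: 0.197
```

>>> arm_command --pt "0.003 0 0.009 0 0 0" --pt "0.006 0 0.018 0 0 0" --pt "0.01 0 0.028 0 0 0" --pt "0.013 0 0.038 0 0 0"

```text
t: 10.85
tool_pos: [0.587, -0.1228, 0.0538]
tool_rot: [-0.016, 1.223, 0.023]
wrist_force: [-6.1, -0.5, 3.1]
width: 0.199
```

>>> arm_command --pt "-0.01 0 0.016 0 0 0" --pt "-0.006 0 0.028 0 0 0" --pt "-0.002 0 0.04 0 0 0" --pt "0.002 0 0.052 0 0 0"

```text
t: 11.18
tool_pos: [0.588, -0.1228, 0.0539]
tool_rot: [-0.016, 1.222, 0.023]
wrist_force: [-4.1, 0.6, -0.7]
width: 0.2
```

>>> arm_command --pt "0.004 0 0.012 0 0 0" --pt "0.007 0 0.023 0 0 0" --pt "0.01 0 0.034 0 0 0" --pt "0.013 0 0.047 0 0 0"

```text
t: 11.52
tool_pos: [0.5888, -0.1229, 0.054]
tool_rot: [-0.016, 1.222, 0.023]
wrist_force: [-4.1, 0.3, -1.5]
width: 0.199
```

Run:
```python
from h import *
s=state();print(s["t"],s["tool_pos"],s["wrist_force"],s["moment"])
c=capture("side"); cv2.imwrite("pics/s12.png",cv2.resize(c["frame"][115:165,170:230],None,fx=12,fy=12,interpolation=cv2.INTER_CUBIC))
c=capture("scene"); cv2.imwrite("pics/c12.png",cv2.resize(c["frame"][220:280,270:340],None,fx=10,fy=10,interpolation=cv2.INTER_CUBIC))
```

```text
11.5167 [ 0.58876445 -0.12286316  0.05396941] [-4.10322111  0.33843667 -1.52731932] [0.01336117 0.71224659 0.0023691 ]
```

View pics/s12.png

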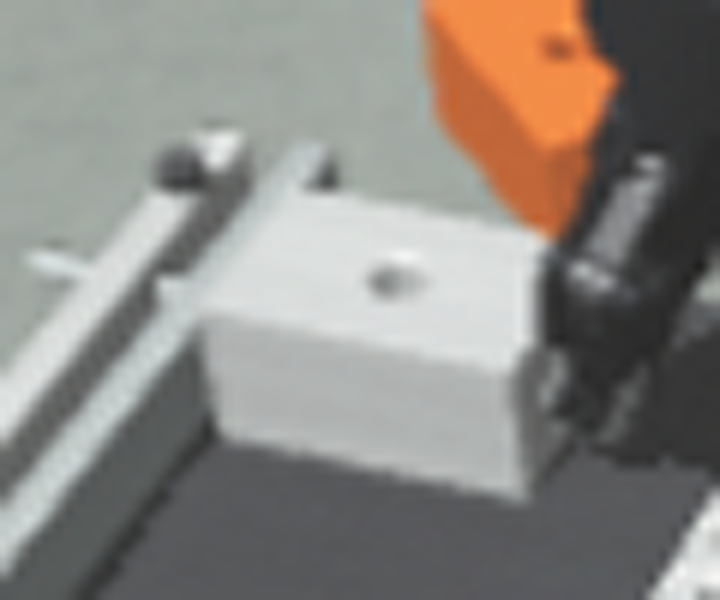

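View pics/c12.png

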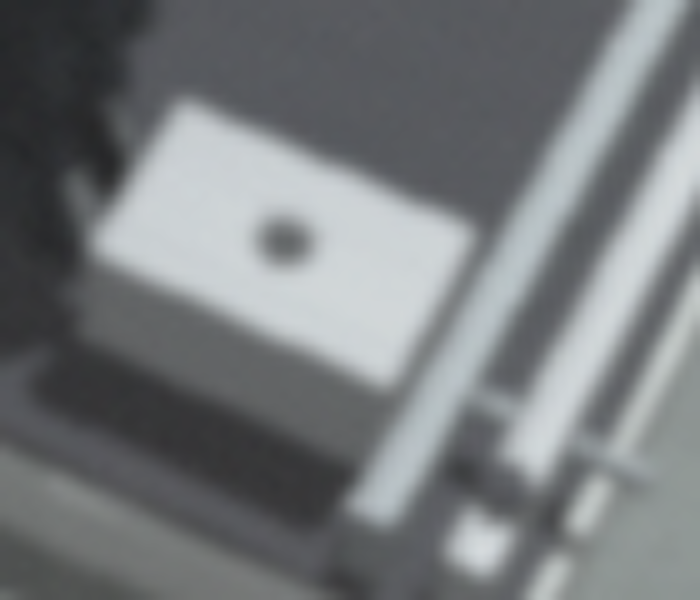

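>>> arm_command --pt "0.004 0 0.012 0 0 0" --pt "0.008 0 0.023 0 0 0" --pt "0.012 0 0.035 0 0 0" --pt "0.016 0 0.047 0 0 0"

```text
t: 11.95
tool_pos: [0.5893, -0.1229, 0.0541]
tool_rot: [-0.016, 1.222, 0.023]
wrist_force: [-3.0, 0.4, -2.3]
width: 0.203
```

>>> arm_command --pt "0.004 0 0.012 0 0 0" --pt "0.008 0 0.023 0 0 0" --pt "0.012 0 0.035 0 0 0" --pt "0.016 0 0.047 0 0 0"

```text
t: 12.28
tool_pos: [0.5898, -0.1229, 0.0542]
tool_rot: [-0.016, 1.222, 0.023]
wrist_force: [-2.5, 0.0, -1.4]
width: 0.198
```

>>> arm_command --pt "0.004 0 0.012 0 0 0" --pt "0.008 0 0.023 0 0 0" --pt "0.012 0 0.035 0 0 0" --pt "0.016 0 0.047 0 0 0"

```text
t: 12.62
tool_pos: [0.5902, -0.1229, 0.0541]
tool_rot: [-0.016, 1.222, 0.023]
wrist_force: [-3.0, 0.3, -2.1]
width: 0.2
```

>>> arm_command --pt "0.004 0 0.012 0 0 0" --pt "0.008 0 0.023 0 0 0" --pt "0.012 0 0.035 0 0 0" --pt "0.016 0 0.047 0 0 0"

```text
t: 12.95
tool_pos: [0.5908, -0.1229, 0.0542]
tool_rot: [-0.016, 1.222, 0.023]
wrist_force: [-2.5, 0.1, -2.9]
width: 0.199
```

>>> arm_command --pt "0.006 0 0.012 0 0 0" --pt "0.01 0 0.023 0 0 0" --pt "0.015 0 0.034 0 0 0" --pt "0.02 0 0.046 0 0 0"

```text
t: 13.28
tool_pos: [0.5913, -0.1229, 0.0542]
tool_rot: [-0.016, 1.222, 0.023]
wrist_force: [-3.2, -0.6, -1.7]
width: 0.196
```

>>> arm_command --pt "0.004 0 0.012 0 0 0" --pt "0.008 0 0.023 0 0 0" --pt "0.012 0 0.035 0 0 0" --pt "0.016 0 0.047 0 0 0"

```text
t: 13.62
tool_pos: [0.5918, -0.1228, 0.0542]
tool_rot: [-0.016, 1.222, 0.023]
wrist_force: [-2.3, 0.4, -1.7]
width: 0.2
```

>>> arm_command --pt "0.004 0 0.012 0 0 0" --pt "0.008 0 0.023 0 0 0" --pt "0.012 0 0.035 0 0 0" --pt "0.016 0 0.047 0 0 0"

```text
t: 13.95
tool_pos: [0.5922, -0.1228, 0.0542]
tool_rot: [-0.016, 1.222, 0.023]
wrist_force: [-3.1, 0.1, -1.8]
width: 0.2
```

>>> arm_command --pt "0.004 0 0.012 0 0 0" --pt "0.008 0 0.023 0 0 0" --pt "0.012 0 0.035 0 0 0" --pt "0.016 0 0.047 0 0 0"

```text
t: 14.28
tool_pos: [0.5927, -0.1228, 0.0541]
tool_rot: [-0.016, 1.222, 0.023]
wrist_force: [-3.0, 0.5, -2.1]
width: 0.196
```

>>> arm_command --pt "0.004 0 0.012 0 0 0" --pt "0.008 0 0.023 0 0 0" --pt "0.012 0 0.035 0 0 0" --pt "0.016 0 0.047 0 0 0"

```text
t: 14.62
tool_pos: [0.5932, -0.1228, 0.0541]
tool_rot: [-0.016, 1.222, 0.023]
wrist_force: [-3.8, -0.8, -1.5]
width: 0.204
```

Run:
```python
from h import *
s=state();print(s["t"],s["tool_pos"],s["wrist_force"],s["moment"])
c=capture("side"); cv2.imwrite("pics/s13.png",cv2.resize(c["frame"][115:165,170:230],None,fx=12,fy=12,interpolation=cv2.INTER_CUBIC))
c=capture("scene"); cv2.imwrite("pics/c13.png",cv2.resize(c["frame"][220:280,270:340],None,fx=10,fy=10,interpolation=cv2.INTER_CUBIC))
```

```text
14.6167 [ 0.59318305 -0.12276099  0.05414033] [-3.80336595 -0.80346884 -1.45228924] [-0.02417628  0.8675447   0.01852231]
```

View pics/c13.png

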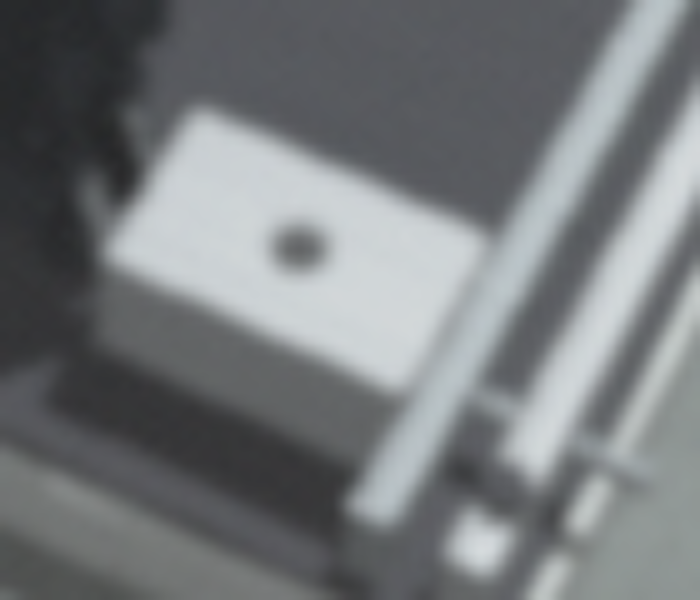

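View pics/s13.png

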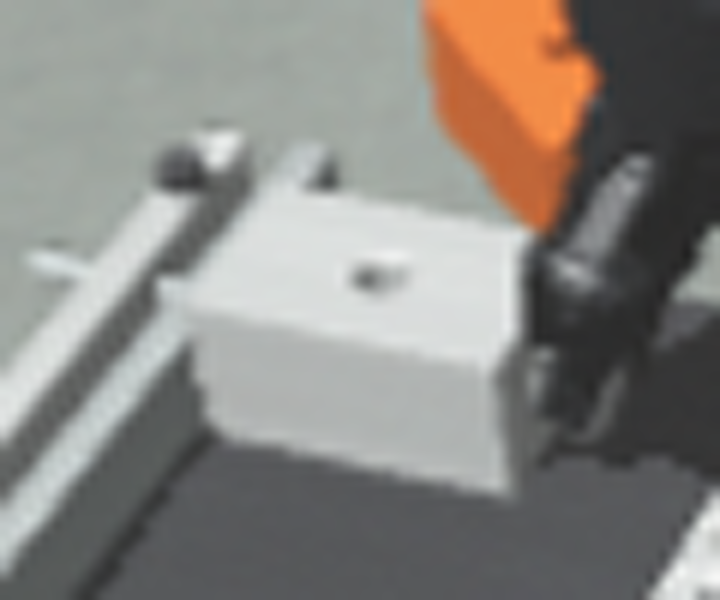

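>>> arm_command --pt "0.003 0 0.009 0 0 0" --pt "0.006 0 0.019 0 0 0" --pt "0.01 0 0.028 0 0 0" --pt "0.014 0 0.038 0 0 0"

```text
t: 15.05
tool_pos: [0.5933, -0.1227, 0.054]
tool_rot: [-0.016, 1.222, 0.023]
wrist_force: [-4.5, -1.2, 0.3]
width: 0.205
```

>>> arm_command --pt "0.003 0 0.009 0 0 0" --pt "0.006 0 0.019 0 0 0" --pt "0.01 0 0.028 0 0 0" --pt "0.014 0 0.038 0 0 0"

```text
t: 15.38
tool_pos: [0.5934, -0.1227, 0.054]
tool_rot: [-0.016, 1.223, 0.023]
wrist_force: [-7.9, -1.3, 1.3]
width: 0.201
```

>>> arm_command --pt "0.003 0 0.009 0 0 0" --pt "0.006 0 0.019 0 0 0" --pt "0.01 0 0.028 0 0 0" --pt "0.01 0 0.028 0 0 0"

```text
t: 15.72
tool_pos: [0.5934, -0.1227, 0.054]
tool_rot: [-0.016, 1.223, 0.023]
wrist_force: [-9.7, -1.8, 1.3]
width: 0.2
```

>>> arm_command --pt "0.004 0 0.011 0 0 0" --pt "0.007 0 0.021 0 0 0" --pt "0.007 0 0.021 0 0 0" --pt "0.007 0 0.021 0 0 0"

```text
t: 16.05
tool_pos: [0.5934, -0.1226, 0.054]
tool_rot: [-0.016, 1.223, 0.023]
wrist_force: [-9.6, -1.3, 3.2]
width: 0.197
```

>>> arm_command --pt "0.0 0 0.015 0 0 0" --pt "0.004 0 0.026 0 0 0" --pt "0.004 0 0.026 0 0 0" --pt "0.004 0 0.026 0 0 0"

```text
t: 16.38
tool_pos: [0.5935, -0.1226, 0.054]
tool_rot: [-0.016, 1.224, 0.024]
wrist_force: [-10.6, -1.1, 3.6]
width: 0.194
```

Run:
```python
from h import *
s=state();print(s["t"],s["tool_pos"],s["wrist_force"],s["moment"])
```

```text
16.3833 [ 0.59347795 -0.12261525  0.05397592] [-10.56670926  -1.14988187   3.57114703] [-0.30286632  1.59523943 -0.10968969]
```

>>> arm_command --pt "0.003 0 0.013 0 0 0" --pt "0.005 0 0.023 0 0 0" --pt "0.005 0 0.023 0 0 0" --pt "0.005 0 0.023 0 0 0" --pt "0.005 0 0.023 0 0 0" --pt "0.005 0 0.023 0 0 0" --pt "0.005 0 0.023 0 0 0"

```text
t: 16.97
tool_pos: [0.5935, -0.1226, 0.0539]
tool_rot: [-0.016, 1.224, 0.024]
wrist_force: [-11.7, -2.4, 5.5]
width: 0.199
```

Run:
```python
from h import *
s=state();print(s["t"],s["tool_pos"],s["wrist_force"],s["moment"])
c=capture("side"); cv2.imwrite("pics/s14.png",cv2.resize(c["frame"][115:165,170:230],None,fx=12,fy=12,interpolation=cv2.INTER_CUBIC))
```

```text
16.9667 [ 0.59346972 -0.12258312  0.05392133] [-11.70427594  -2.39437007   5.52663756] [-0.2601048   1.80862628 -0.08298438]
```

View pics/s14.png

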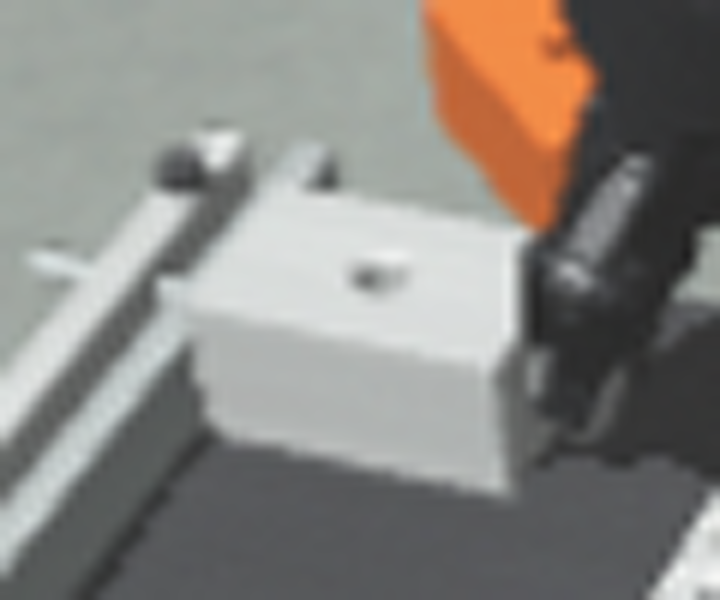

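>>> arm_command --pt "-0.015 0 0.008 0 0 0" --pt "-0.028 0 0.014 0 0 0" --pt "-0.028 0 0.014 0 0 0"

```text
t: 17.27
tool_pos: [0.5935, -0.1225, 0.054]
tool_rot: [-0.016, 1.224, 0.024]
wrist_force: [-10.5, -0.1, 2.7]
width: 0.202
```

>>> arm_command --pt "-0.01 -0.003 0.018 0 0 0" --pt "-0.01 -0.003 0.026 0 0 0" --pt "-0.01 -0.003 0.026 0 0 0" --pt "-0.01 -0.003 0.026 0 0 0" --pt "-0.01 -0.003 0.026 0 0 0" --pt "-0.01 -0.003 0.026 0 0 0" --pt "-0.01 -0.003 0.026 0 0 0" --pt "-0.01 -0.003 0.026 0 0 0"

```text
t: 17.93
tool_pos: [0.5935, -0.1224, 0.054]
tool_rot: [-0.015, 1.225, 0.024]
wrist_force: [-11.3, -2.2, 1.8]
width: 0.2
```

>>> arm_command --pt "0 0 0.01 0 0 0" --pt "0 0 0.01 0 0 0" --pt "0 0 0.01 0 0 0" --pt "0 0 0.01 0 0 0" --pt "0 0 0.01 0 0 0" --pt "0 0 0.01 0 0 0" --pt "0 0 0.01 0 0 0"

```text
t: 18.52
tool_pos: [0.5935, -0.1224, 0.054]
tool_rot: [-0.015, 1.225, 0.024]
wrist_force: [-11.2, -2.4, 2.3]
width: 0.199
```

>>> arm_command --pt "-0.15 0 -0.4 0 0 0" --pt "-0.5 0 -1.4 0 0 0" --pt "-0.9 0 -2.5 0 0 0" --pt "-2.4 0 -2.2 0 0 0" --pt "-5.2 0 -1.2 0 0 0" --pt "-8.0 0 -0.2 0 0 0" --pt "-10.8 0 0.9 0 0 0" --pt "-13.6 0 1.9 0 0 0"

```text
t: 19.18
tool_pos: [0.5672, -0.1238, 0.1916]
tool_rot: [-0.017, 1.219, 0.022]
wrist_force: [1.2, 0.2, -0.4]
width: 0.197
```

>>> arm_command --pt "-1 0 0.4 0 7 0" --pt "-1 0 0.4 0 14 0" --pt "-1 0 0.4 0 20 0" --pt "-1 0 0.4 0 20 0" --pt "-1 0 0.4 0 20 0" --gripper 0

```text
t: 19.6
tool_pos: [0.5685, -0.1232, 0.1994]
tool_rot: [-0.022, 1.568, 0.022]
wrist_force: [-0.4, 1.1, 0.0]
width: 0.895
```

Run:
```python
from h import *
import pickle
s=state();print(s["t"],s["tool_pos"],s["wrist_force"]);print(Ro.from_rotvec(s["tool_rot"]).as_matrix().round(4))
c=wristcam(); pickle.dump(c,open("w15.pkl","wb"));cv2.imwrite("pics/w15.png",cv2.resize(c["frame"],None,fx=1.5,fy=1.5,interpolation=cv2.INTER_CUBIC))
c=capture("scene"); pickle.dump(c,open("c15.pkl","wb"));cv2.imwrite("pics/c15.png",cv2.resize(c["frame"][100:300,180:380],None,fx=3,fy=3,interpolation=cv2.INTER_CUBIC))
c=capture("side"); pickle.dump(c,open("s15.pkl","wb"));cv2.imwrite("pics/s15.png",cv2.resize(c["frame"][100:310,70:320],None,fx=2.8,fy=2.8,interpolation=cv2.INTER_CUBIC))
```

```text
19.6 [ 0.56852171 -0.12317954  0.19935272] [-0.35244997  1.06766009  0.00901196]
[[ 2.700e-03 -2.800e-02  9.996e-01]
 [ 6.000e-04  9.996e-01  2.800e-02]
 [-1.000e+00  6.000e-04  2.700e-03]]
```

View pics/w15.png

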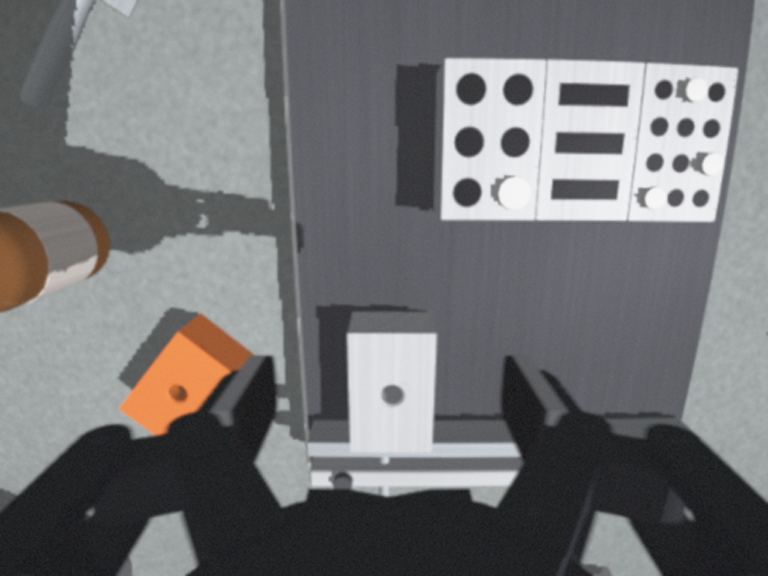

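View pics/c15.png

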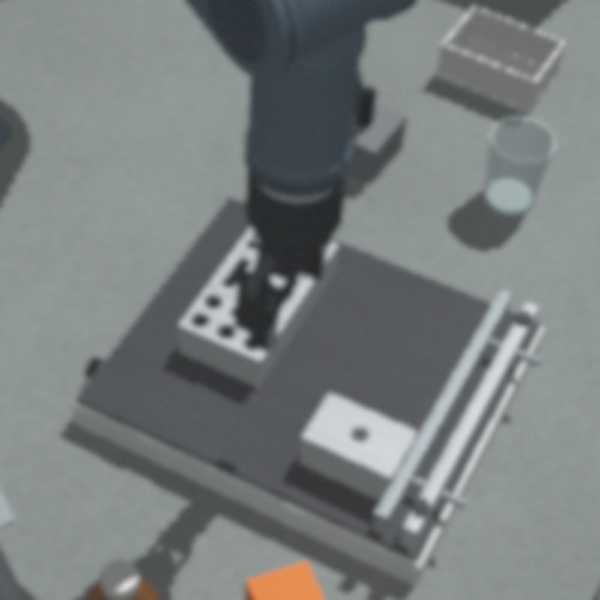

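View pics/s15.png

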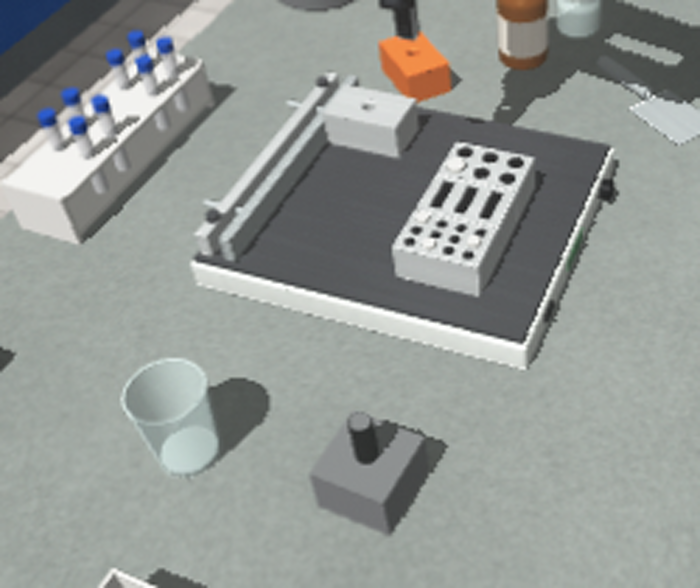

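Run:
```python
from h import *
import pickle
c=pickle.load(open("w15.pkl","rb"));f=c["frame"]
g=cv2.cvtColor(f,cv2.COLOR_BGR2GRAY)[240:285,238:285]
m=(g<160).astype(np.uint8); n,l,st,ce=cv2.connectedComponentsWithStats(m)
for i in range(1,n):
    if 30<st[i,4]<600: print(st[i],ce[i]+[238,240],onz(c,ce[i]+[238,240],.082))
q=lambda u,v,z:onz(c,(u/1.5,v/1.5),z).round(4)
print("corners",q(347,334,.082),q(438,333,.082),q(349,450,.082),q(434,450,.082))
print("bar top edge",q(309,447,.072),q(519,445,.072))
print("row",q(442,58,.082),q(545,59,.082),q(737,68,.082),q(715,220,.082),q(442,220,.082))
```

```text
[ 17  17  14  13 150] [261.49333333 262.86      ] [ 0.64649327 -0.11954448  0.082     ]
corners [ 0.6047 -0.1493  0.082 ] [ 0.6024 -0.0921  0.082 ] [ 0.6907 -0.148   0.082 ] [ 0.689  -0.0895  0.082 ]
bar top edge [ 0.6965 -0.1775  0.072 ] [ 0.691  -0.0273  0.072 ]
row [ 0.444  -0.0988  0.082 ] [ 0.4421 -0.0426  0.082 ] [0.439  0.0694 0.082 ] [0.5254 0.0729 0.082 ] [ 0.5316 -0.0939  0.082 ]
```

>>> arm_command --pt "-0.5 3.5 -0.5 0 0 0" --pt "-1 7.5 -1 0 0 0" --pt "-1.5 11.5 -1.6 0 0 0" --pt "-2 15.5 -2.2 0 0 0" --pt "-2 19.5 -2.8 0 0 0" --pt "-2 23.5 -3.4 0 0 0" --pt "-2 27.5 -4 0 0 0" --pt "-2 31.5 -4.5 0 0 0"

```text
t: 20.42
tool_pos: [0.5122, 0.1915, 0.2205]
tool_rot: [-0.019, 1.569, 0.021]
wrist_force: [1.6, -0.3, -0.7]
width: 1.003
```

>>> arm_command --pt "0 3.5 -0.5 0 0 0" --pt "0 6.5 -1 0 0 0" --pt "0 8.4 -1.2 0 0 0" --pt "0 8.4 -1.2 0 0 0" --pt "0 8.4 -1.2 0 0 0"

```text
t: 20.83
tool_pos: [0.4986, 0.2742, 0.2201]
tool_rot: [-0.022, 1.57, 0.023]
wrist_force: [1.0, 0.0, 0.6]
width: 0.999
```

Run:
```python
from h import *
import pickle
s=state();print(s["t"],s["tool_pos"],s["wrist_force"],s["width"]);print(Ro.from_rotvec(s["tool_rot"]).as_matrix().round(4))
c=wristcam(); pickle.dump(c,open("w16.pkl","wb"));cv2.imwrite("pics/w16.png",cv2.resize(c["frame"],None,fx=1.5,fy=1.5,interpolation=cv2.INTER_CUBIC))
```

```text
20.8333 [0.49862915 0.27417936 0.22007609] [0.95292619 0.01326274 0.60572767] 0.9992318833541726
[[ 1.000e-03 -2.820e-02  9.996e-01]
 [ 6.000e-04  9.996e-01  2.820e-02]
 [-1.000e+00  6.000e-04  1.000e-03]]
```

View pics/w16.png

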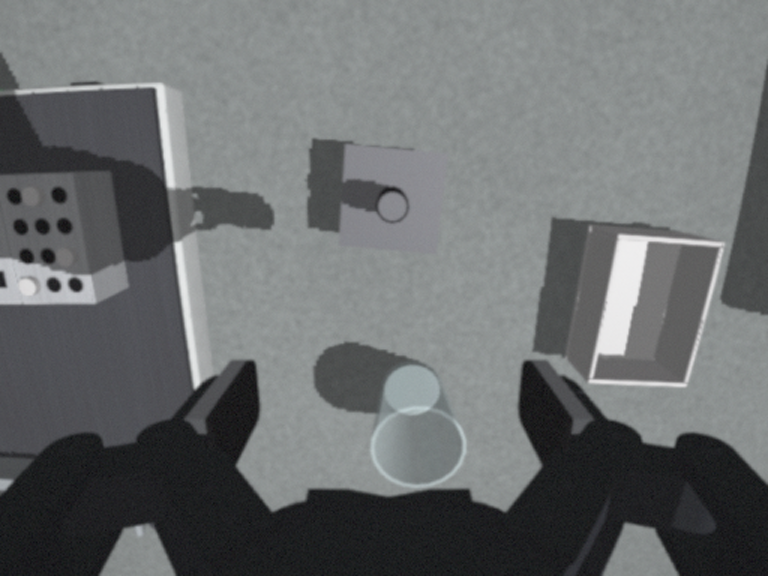

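Run:
```python
from h import *
import pickle
c=pickle.load(open("w16.pkl","rb"));q=lambda u,v,z:onz(c,(u/1.5,v/1.5),z).round(4)
print("top",q(392,205,.096),q(375,205,.096),q(409,205,.096))
k=[q(345,146,.05),q(443,151,.05),q(440,252,.05),q(341,246,.05)];print("stand",k,np.mean(k,0))
```

```text
top [0.4543 0.274  0.096 ] [0.4546 0.2639 0.096 ] [0.454  0.2841 0.096 ]
stand [array([0.4197, 0.2415, 0.05  ]), array([0.4211, 0.308 , 0.05  ]), array([0.4909, 0.3099, 0.05  ]), array([0.4885, 0.2389, 0.05  ])] [0.45505  0.274575 0.05    ]
```

>>> arm_command --pt "2 0.1 -2 0 0 0" --pt "4 0.1 -3.8 0 0 0" --pt "6.5 0.1 -4.4 0 0 0" --pt "9 0.1 -4.4 0 0 0" --pt "11.5 0.1 -4.4 0 0 0" --pt "14 0.1 -4.4 0 0 0" --pt "15.6 0.1 -4.4 0 0 0" --pt "16.2 0.1 -4.4 0 0 0"

```text
t: 21.55
tool_pos: [0.4542, 0.2713, 0.0555]
tool_rot: [-0.02, 1.575, 0.018]
wrist_force: [0.1, 0.4, -0.3]
width: 0.999
```

>>> arm_command --pt "0 0 0 0 0 0" --pt "0 0 0 0 0 0"

```text
t: 21.72
tool_pos: [0.4563, 0.2729, 0.0585]
tool_rot: [-0.019, 1.57, 0.02]
wrist_force: [0.7, 0.3, 0.3]
width: 1.002
```

>>> arm_command --pt "0 0 0 0 0 0" --pt "0 0 0 0 0 0" --pt "0 0 0 0 0 0" --pt "0 0 0 0 0 0" --pt "0 0 0 0 0 0" --pt "0 0 0 0 0 0" --pt "0 0 0 0 0 0" --pt "0 0 0 0 0 0" --gripper 1 --grip_force 25

```text
t: 22.38
tool_pos: [0.4558, 0.2739, 0.0583]
tool_rot: [-0.02, 1.57, 0.021]
wrist_force: [-0.7, 0.2, 3.8]
width: 0.227
```

Run:
```python
from h import *
s=state();print(s["t"],s["tool_pos"],s["wrist_force"],s["width"]);print(Ro.from_rotvec(s["tool_rot"]).as_matrix().round(4))
c=capture("side");cv2.imwrite("pics/s17.png",cv2.resize(c["frame"][200:300,150:260],None,fx=6,fy=6,interpolation=cv2.INTER_CUBIC))
```

```text
22.3833 [0.455845   0.27387907 0.05828637] [-0.69364402  0.18357896  3.82154751] 0.22665091233565926
[[ 6.000e-04 -2.630e-02  9.997e-01]
 [ 2.000e-04  9.997e-01  2.630e-02]
 [-1.000e+00  2.000e-04  6.000e-04]]
```

View pics/s17.png

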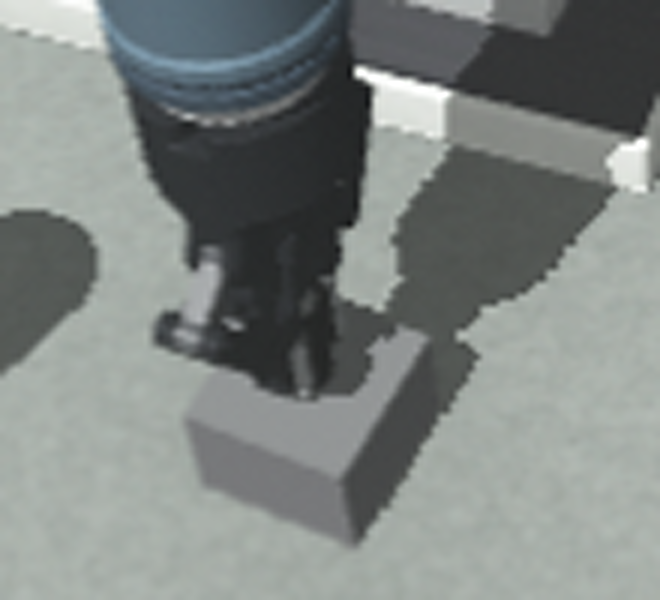

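>>> arm_command --pt "-0.3 0 0 0 0 0" --pt "-1 0 0 0 0 0" --pt "-2.5 0 0 0 0 0" --pt "-4.5 0 0 0 0 0" --pt "-7 0 0 0 0 0" --pt "-9.5 0 0 0 0 0" --pt "-12 0 0 0 0 0" --pt "-12 0 0 0 0 0" --grip_force 40

```text
t: 23.1
tool_pos: [0.4584, 0.2747, 0.1833]
tool_rot: [-0.018, 1.562, 0.023]
wrist_force: [1.3, 0.4, -0.4]
width: 0.224
```

Run:
```python
from h import *
import pickle
s=state();print(s["t"],s["tool_pos"],s["wrist_force"],s["width"]);print(Ro.from_rotvec(s["tool_rot"]).as_matrix().round(4))
for n in ["side","scene"]:
    c=capture(n);c["tp"]=state()["tool_pos"];pickle.dump(c,open(n+"18.pkl","wb"))
    R=np.array(c["R"]);X=np.array(c["tp"]); uv,_=cv2.projectPoints(X[None],cv2.Rodrigues(R)[0],np.array(c["t"],float).ravel(),np.array(c["mtx"]),np.array(c["D"]));u,v=uv[0,0].round().astype(int);print(n,u,v)
    x0=max(0,u-40);y0=max(0,v-40);print(x0,y0)
    cv2.imwrite(f"pics/{n}18.png",cv2.resize(c["frame"][y0:y0+80,x0:x0+80],None,fx=7,fy=7,interpolation=cv2.INTER_CUBIC))
```

```text
23.1 [0.4583967  0.27472055 0.18333772] [ 1.30389087  0.44266184 -0.36521596] 0.22401871890919978
[[ 0.0086 -0.0264  0.9996]
 [ 0.0029  0.9996  0.0263]
 [-1.      0.0027  0.0087]]
side 192 225
152 185
scene 304 111
264 71
```

View pics/side18.png

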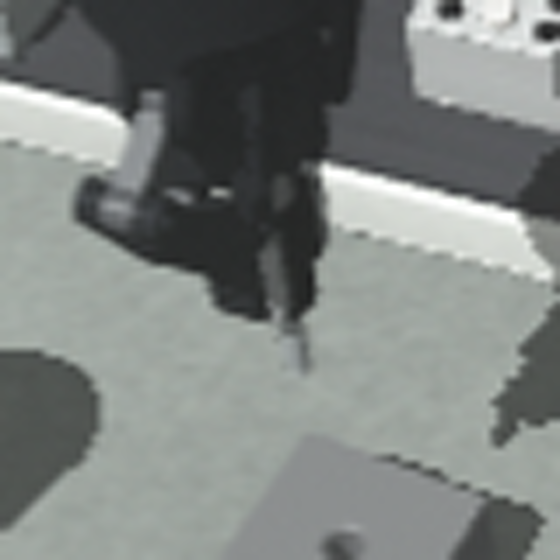

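View pics/scene18.png

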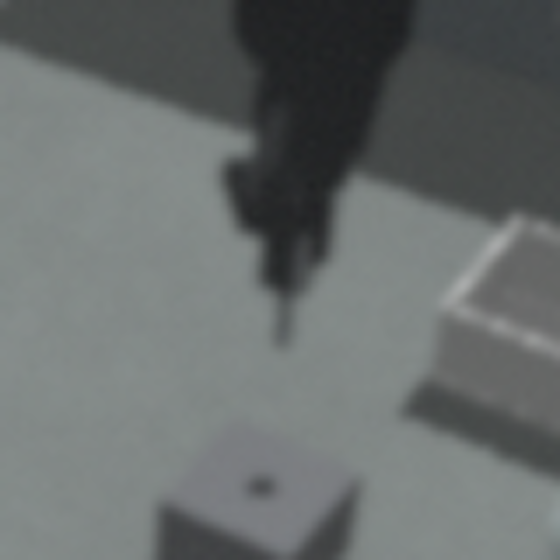

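Run:
```python
from h import *
import pickle
s=state();print(s["t"],s["tool_pos"],Ro.from_rotvec(s["tool_rot"]).as_matrix().round(4)[:,0])
for n,(x0,y0) in dict(side=(170,215),scene=(285,90)).items():
    c=capture(n);pickle.dump(c,open(n+"19.pkl","wb"))
    cv2.imwrite(f"pics/{n}19.png",cv2.resize(c["frame"][y0:y0+36,x0:x0+45],None,fx=16,fy=16,interpolation=cv2.INTER_CUBIC))
print(state()["tool_pos"])
```

```text
23.2 [0.45619613 0.27392115 0.17907793] [ 2.5e-03  8.0e-04 -1.0e+00]
[0.4548936  0.27341535 0.17698758]
```

View pics/side19.png

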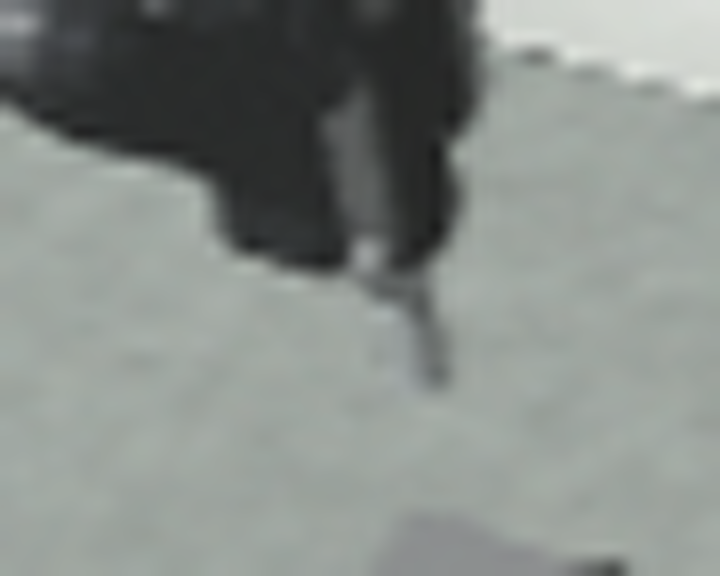

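View pics/scene19.png

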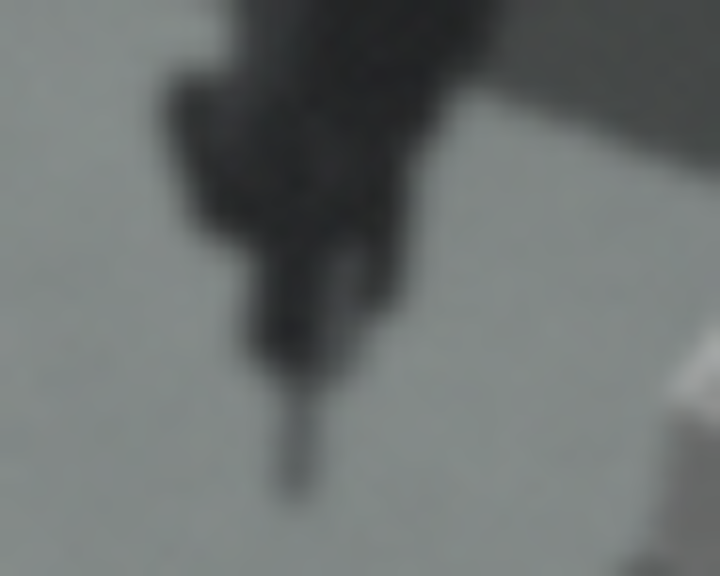

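```bash
cat >> h.py <<'E'
def tri(c1,p1,c2,p2):
    o1,d1=ray(c1,p1);o2,d2=ray(c2,p2)
    A=np.stack([d1,-d2],1);s=np.linalg.lstsq(A,o2-o1,rcond=None)[0]
    a,b=o1+d1*s[0],o2+d2*s[1];return (a+b)/2,np.linalg.norm(a-b)
E
python3 - <<'E'
from h import *
import pickle
s=pickle.load(open("side19.pkl","rb"));c=pickle.load(open("scene19.pkl","rb"))
S=lambda u,v:((u+.5)/16-.5+170,(v+.5)/16-.5+215);C=lambda u,v:((u+.5)/16-.5+285,(v+.5)/16-.5+90)
print(tri(s,S(422,387),c,C(296,500)));print(tri(s,S(400,292),c,C(302,385)))
st=state();print(st["t"],st["tool_pos"])
for z in (.1347,.137): print(z,onz(s,S(422,387),z),onz(c,C(296,500),z))
# reference: stand hole
E
```

```text
(array([0.45521349, 0.2752013 , 0.13649521]), np.float64(0.0012639424684020258))
(array([0.45245513, 0.27878592, 0.16218903]), np.float64(0.0006231482016397279))
23.3 [0.4548936  0.27341535 0.17698758]
0.1347 [0.45548946 0.27378888 0.1347    ] [0.45494757 0.27751657 0.1347    ]
0.137 [0.45437951 0.27528378 0.137     ] [0.45595537 0.27503268 0.137     ]
```

>>> arm_command --pt "0 -1.5 0.7 0 0 0" --pt "0 -4 1.8 0 0 0" --pt "0 -7 3.2 0 0 0" --pt "0 -10 4.5 0 0 0" --pt "0 -13 5.9 0 0 0" --pt "0 -16 7.3 0 0 0" --pt "0 -19 8.6 0 0 0" --pt "0 -22 10 0 0 0"

```text
t: 23.97
tool_pos: [0.5607, 0.0549, 0.1761]
tool_rot: [-0.02, 1.574, 0.021]
wrist_force: [-0.5, 0.5, -1.5]
width: 0.222
```

>>> arm_command --pt "0 -3 1.4 0 0 0" --pt "0 -6 2.7 0 0 0" --pt "0 -9 4.1 0 0 0" --pt "0 -12 5.5 0 0 0" --pt "0 -14.5 6.6 0 0 0" --pt "0 -16.5 7.5 0 0 0" --pt "0 -17.6 8.1 0 0 0" --pt "0 -17.8 8.1 0 0 0"

```text
t: 24.63
tool_pos: [0.6471, -0.1215, 0.1758]
tool_rot: [-0.018, 1.573, 0.019]
wrist_force: [-0.3, -0.3, -0.1]
width: 0.223
```

>>> arm_command --pt "0.5 0 0 0 0 0" --pt "1 0 0 0 0 0" --pt "1.5 0 0 0 0 0" --pt "2 0 0 0 0 0" --pt "2.5 0 0 0 0 0" --pt "3 0 0 0 0 0" --pt "3 0 0 0 0 0" --pt "3 0 0 0 0 0"

```text
t: 25.3
tool_pos: [0.6468, -0.1191, 0.1475]
tool_rot: [-0.021, 1.571, 0.021]
wrist_force: [-1.0, 0.4, 1.6]
width: 0.22
```

Run:
```python
from h import *
import pickle
s=state();print(s["t"],s["tool_pos"],s["wrist_force"],s["width"]);print(Ro.from_rotvec(s["tool_rot"]).as_matrix().round(4))
for n in ["side","scene"]:
    c=capture(n);pickle.dump(c,open(n+"20.pkl","wb"))
    X=np.array([.647,-.12,.09]); uv,_=cv2.projectPoints(X[None],cv2.Rodrigues(np.array(c["R"]))[0],np.array(c["t"],float).ravel(),np.array(c["mtx"]),np.array(c["D"]));u,v=uv[0,0].round().astype(int)
    x0,y0=u-25,v-25;print(n,x0,y0)
    cv2.imwrite(f"pics/{n}20.png",cv2.resize(c["frame"][y0:y0+45,x0:x0+50],None,fx=14,fy=13,interpolation=cv2.INTER_CUBIC))
```

```text
25.3 [ 0.64678004 -0.11908513  0.14747735] [-0.95952005  0.37444129  1.58118926] 0.2201496450589997
[[-7.000e-04 -2.650e-02  9.996e-01]
 [ 3.000e-04  9.996e-01  2.650e-02]
 [-1.000e+00  3.000e-04 -7.000e-04]]
side 176 110
scene 274 218
```

View pics/side20.png

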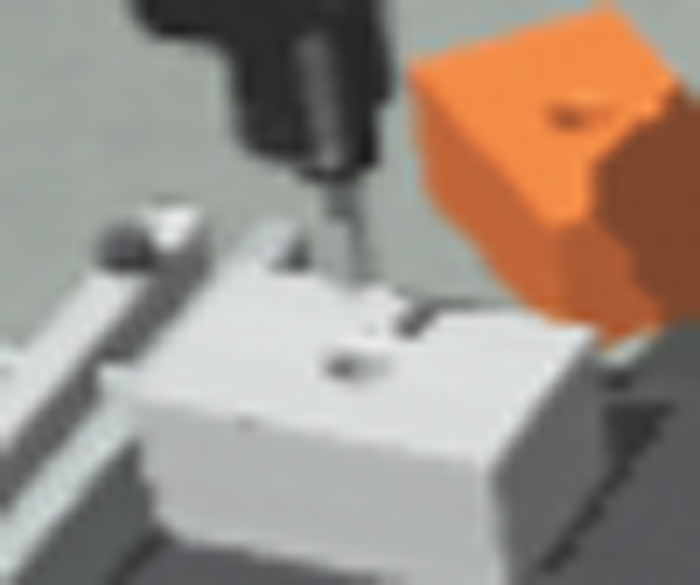

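View pics/scene20.png

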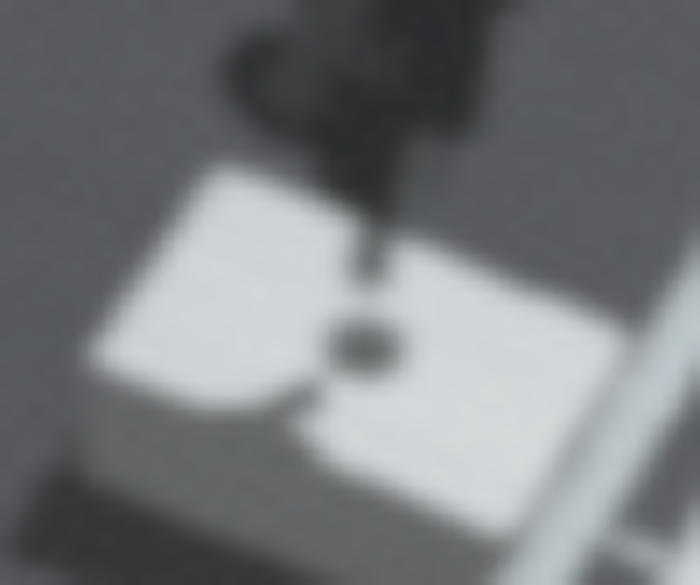

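Run:
```python
from h import *
import pickle
s=pickle.load(open("side20.pkl","rb"));c=pickle.load(open("scene20.pkl","rb"))
S=lambda u,v:((u+.5)/14-.5+176,(v+.5)/13-.5+110);C=lambda u,v:((u+.5)/14-.5+274,(v+.5)/13-.5+218)
print("tip",tri(s,S(355,285),c,C(367,282)),"well",tri(s,S(355,367),c,C(365,350)))
print("well s,c",onz(s,S(355,367),.082),onz(c,C(365,350),.082))
z=.1475-.0423
print("tip s,c",onz(s,S(355,285),z),onz(c,C(367,282),z)); print(state()["tool_pos"])
```

```text
tip (array([ 0.64579944, -0.11748742,  0.10552505]), np.float64(0.0008135855476594441)) well (array([ 0.64790139, -0.11664694,  0.08180761]), np.float64(0.0003177396621522929))
well s,c [ 0.64791289 -0.1163666   0.082     ] [ 0.64781046 -0.1168571   0.082     ]
tip s,c [ 0.64565451 -0.11802163  0.1052    ] [ 0.64606933 -0.11705427  0.1052    ]
[ 0.6471879  -0.11940985  0.14813966]
```

>>> arm_command --pt "0.3 0.04 0.13 0 0 0" --pt "0.8 0.04 0.13 0 0 0" --pt "1.4 0.04 0.13 0 0 0" --pt "2 0.04 0.13 0 0 0" --pt "2.6 0.04 0.13 0 0 0" --pt "3 0.04 0.13 0 0 0" --pt "3 0.04 0.13 0 0 0" --pt "3 0.04 0.13 0 0 0"

```text
t: 26.07
tool_pos: [0.6481, -0.1189, 0.1174]
tool_rot: [-0.02, 1.572, 0.021]
wrist_force: [0.1, -0.4, -0.1]
width: 0.216
```

Run:
```python
from h import *
s=state();print(s["t"],s["tool_pos"],s["wrist_force"],s["moment"])
for n,(x0,y0) in dict(side=(176,110),scene=(274,218)).items():
    c=capture(n)
    cv2.imwrite(f"pics/{n}21.png",cv2.resize(c["frame"][y0:y0+45,x0:x0+50],None,fx=14,fy=13,interpolation=cv2.INTER_CUBIC))
```

```text
26.0667 [ 0.64806419 -0.11893348  0.11736004] [ 0.08978364 -0.38396272 -0.11292311] [-0.01569882 -0.00981449  0.06726949]
```

View pics/side21.png

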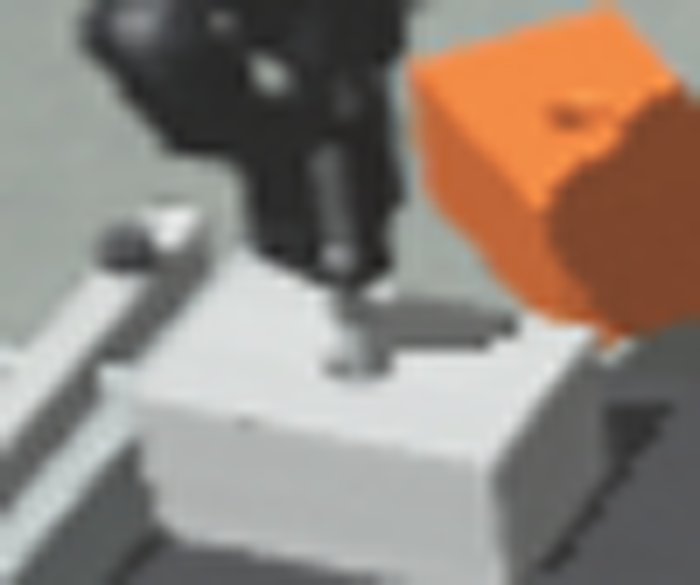

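View pics/scene21.png

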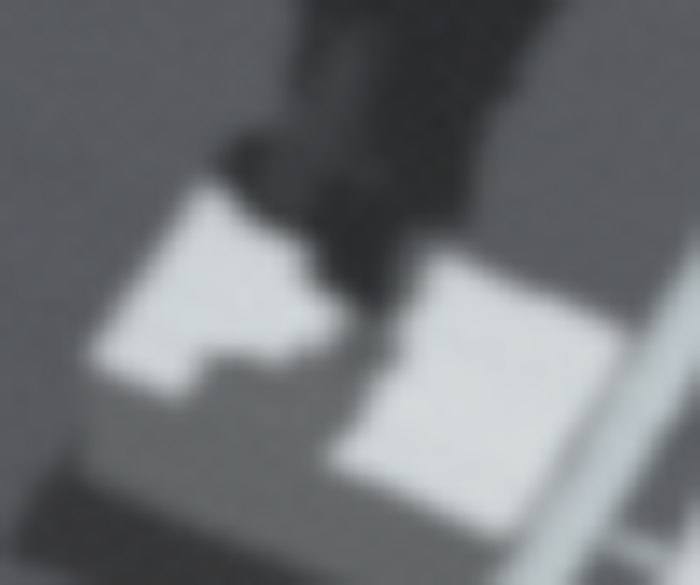

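>>> arm_command --pt "0.4 0 0 0 0 0" --pt "0.8 0 0 0 0 0" --pt "1.2 0 0 0 0 0" --pt "1.6 0 0 0 0 0" --pt "2 0 0 0 0 0" --pt "2.2 0 0 0 0 0" --pt "2.2 0 0 0 0 0" --pt "2.2 0 0 0 0 0"

```text
t: 26.83
tool_pos: [0.6482, -0.119, 0.0956]
tool_rot: [-0.02, 1.571, 0.021]
wrist_force: [-0.1, 0.2, -0.2]
width: 0.224
```

>>> arm_command --pt "0.1 0 0 0 0 0" --pt "0.2 0 0 0 0 0" --pt "0.3 0 0 0 0 0" --pt "0.4 0 0 0 0 0" --pt "0.4 0 0 0 0 0"

```text
t: 27.25
tool_pos: [0.6482, -0.1189, 0.0916]
tool_rot: [-0.02, 1.571, 0.021]
wrist_force: [-0.6, 0.6, -0.7]
width: 0.219
```

>>> arm_command --pt "0.03 0 0 0 0 0" --pt "0.06 0 0 0 0 0" --pt "0.06 0 0 0 0 0"

```text
t: 27.5
tool_pos: [0.6483, -0.119, 0.0912]
tool_rot: [-0.021, 1.571, 0.021]
wrist_force: [-0.6, -0.3, 0.0]
width: 0.223
```

>>> arm_command --pt "0.03 0 0 0 0 0" --pt "0.06 0 0 0 0 0" --pt "0.06 0 0 0 0 0"

```text
t: 27.75
tool_pos: [0.6483, -0.119, 0.0906]
tool_rot: [-0.021, 1.571, 0.021]
wrist_force: [0.1, 0.6, -1.0]
width: 0.222
```

>>> arm_command --pt "0.02 0 0 0 0 0" --pt "0.04 0 0 0 0 0" --pt "0.04 0 0 0 0 0"

```text
t: 28.0
tool_pos: [0.6483, -0.119, 0.0904]
tool_rot: [-0.021, 1.571, 0.021]
wrist_force: [-0.8, -0.1, 0.6]
width: 0.224
```

>>> arm_command --pt "0.02 0 0 0 0 0" --pt "0.04 0 0 0 0 0" --pt "0.04 0 0 0 0 0"

```text
t: 28.25
tool_pos: [0.6484, -0.119, 0.0904]
tool_rot: [-0.021, 1.57, 0.021]
wrist_force: [-2.2, 1.3, 4.3]
width: 0.225
```

Run:
```python
from h import *
s=state();print(s["t"],s["tool_pos"],s["wrist_force"],s["moment"])
for n,(x0,y0) in dict(side=(176,100)).items():
    c=capture(n)
    cv2.imwrite(f"pics/{n}22.png",cv2.resize(c["frame"][y0:y0+50,x0:x0+50],None,fx=13,fy=12,interpolation=cv2.INTER_CUBIC))
```

```text
28.25 [ 0.64835033 -0.11899593  0.09035574] [-2.17038535  1.29733939  4.32081879] [0.08810497 0.30221846 0.01225134]
```

View pics/side22.png

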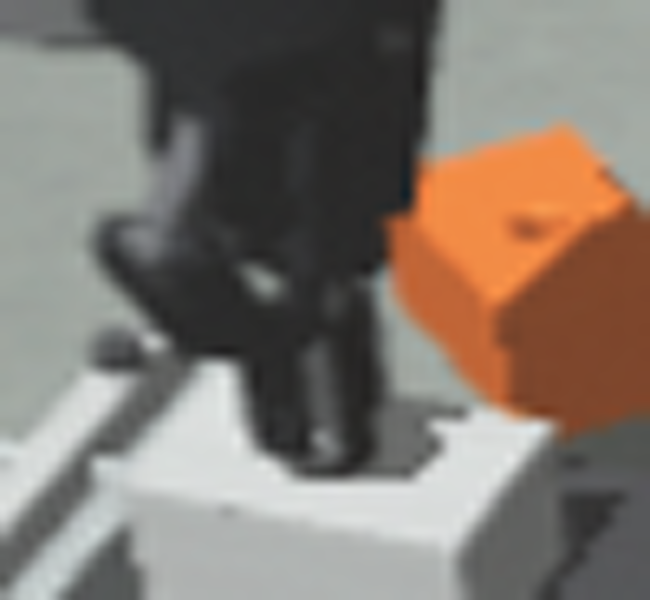

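>>> arm_command --pt "0 0 0 0 0 0" --pt "0 0 0 0 0 0" --pt "0 0 0 0 0 0" --pt "0 0 0 0 0 0" --gripper 0.4

```text
t: 28.63
tool_pos: [0.6482, -0.119, 0.0895]
tool_rot: [-0.02, 1.571, 0.021]
wrist_force: [0.5, -0.8, 0.0]
width: 0.602
```

>>> arm_command --pt "-0.3 0 0 0 0 0" --pt "-1 0 0 0 0 0" --pt "-2.5 0 0 0 0 0" --pt "-4.5 0 0 0 0 0" --pt "-7 0 0 0 0 0" --pt "-10 0 0 0 0 0" --pt "-13 0 -3 0 0 0" --pt "-13 0 -6 0 0 0"

```text
t: 29.3
tool_pos: [0.5917, -0.1217, 0.2267]
tool_rot: [-0.025, 1.56, 0.018]
wrist_force: [0.5, -1.2, 1.0]
width: 0.604
```

>>> arm_command --pt "0 0 -3 0 0 0" --pt "0 0 -5 0 0 0" --pt "0 0 -6 0 0 0" --pt "0 0 -6 0 0 0" --pt "0 0 -6 0 0 0"

```text
t: 29.72
tool_pos: [0.5291, -0.1224, 0.2206]
tool_rot: [-0.021, 1.569, 0.02]
wrist_force: [0.4, -0.1, -0.3]
width: 0.604
```

Run:
```python
from h import *
import pickle
s=state();print(s["t"],s["tool_pos"],s["wrist_force"],s["width"])
c=wristcam(); pickle.dump(c,open("w23.pkl","wb"));cv2.imwrite("pics/w23.png",cv2.resize(c["frame"],None,fx=1.5,fy=1.5,interpolation=cv2.INTER_CUBIC))
for n,(x0,y0) in dict(side=(150,90),scene=(250,180)).items():
    c=capture(n);pickle.dump(c,open(n+"23.pkl","wb"))
    cv2.imwrite(f"pics/{n}23.png",cv2.resize(c["frame"][y0:y0+90,x0:x0+110],None,fx=6,fy=6,interpolation=cv2.INTER_CUBIC))
```

```text
29.7167 [ 0.52908536 -0.12241199  0.220642  ] [ 0.36275684 -0.08667391 -0.25161961] 0.6036475163500629
```

View pics/w23.png

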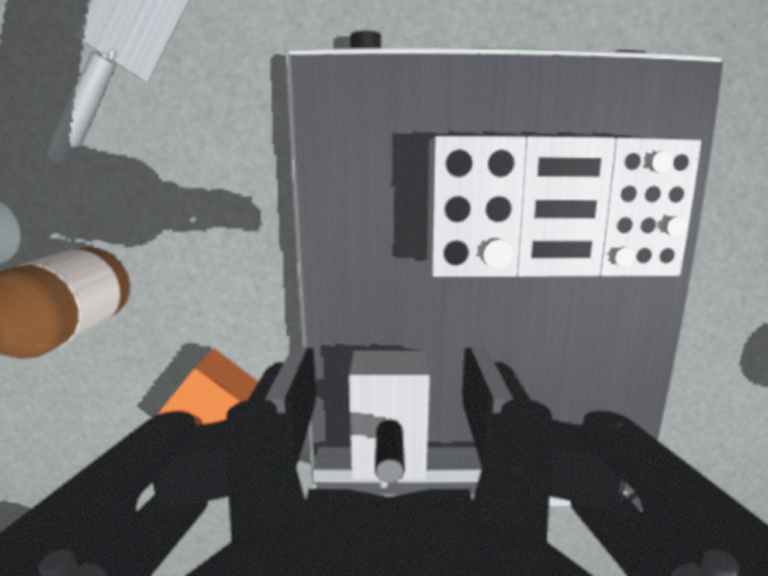

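View pics/side23.png

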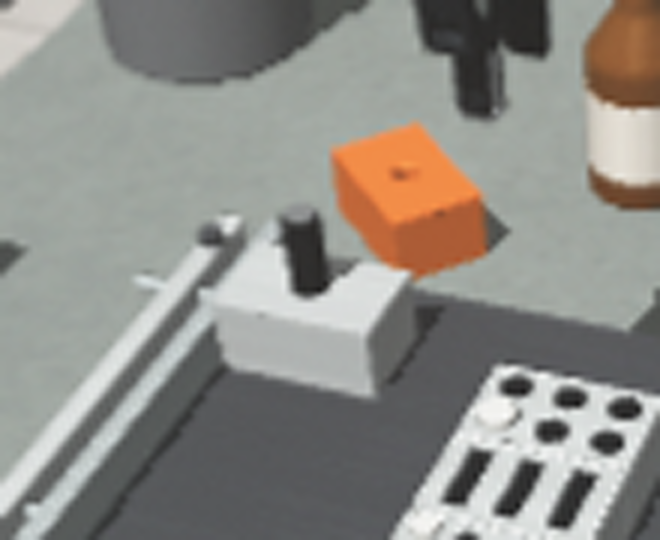

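View pics/scene23.png

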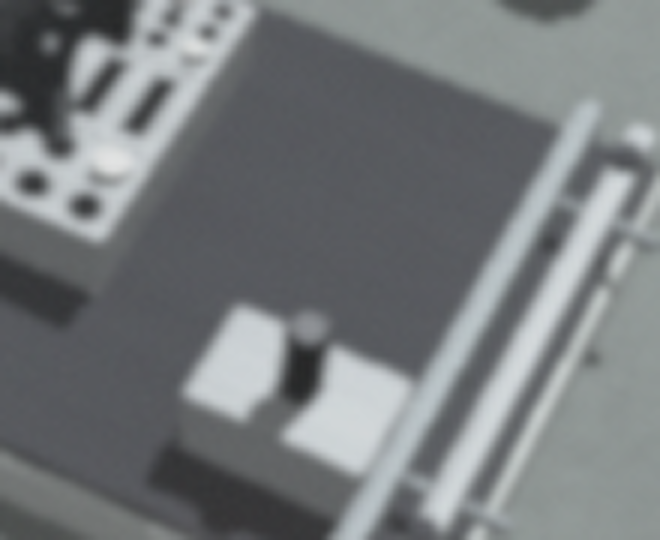

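Run:
```python
from h import *
import pickle
s=pickle.load(open("side23.pkl","rb"));c=pickle.load(open("scene23.pkl","rb"))
S=lambda u,v:((u+.5)/6-.5+150,(v+.5)/6-.5+90);C=lambda u,v:((u+.5)/6-.5+250,(v+.5)/6-.5+180)
print("handle top",tri(s,S(299,213),c,C(309,325)),"expected z .128")
for n,p,cc in (("side",S(313,286),s),("scene",C(297,391),c)): print("shoulder",n,onz(cc,p,.082))
w=pickle.load(open("w23.pkl","rb"));q=lambda u,v,z:onz(w,(u/1.5,v/1.5),z).round(4)
print("block -x corners",q(349,375,.082),q(430,375,.082),"row",q(434,137,.082),q(701,140,.082),q(681,275,.082),q(433,276,.082))
print(state()["t"]); finish_job()
```

```text
handle top (array([ 0.6468294 , -0.11626253,  0.12947802]), np.float64(0.0006106759064209149)) expected z .128
shoulder side [ 0.64660939 -0.11965393  0.082     ]
shoulder scene [ 0.64703052 -0.1184071   0.082     ]
block -x corners [ 0.6046 -0.1494  0.082 ] [ 0.6031 -0.0926  0.082 ] row [ 0.4446 -0.0982  0.082 ] [0.439  0.0699 0.082 ] [0.5262 0.0734 0.082 ] [ 0.5315 -0.0944  0.082 ]
29.8667
the job is handed in; nothing more can be done
```

The job is handed in at about 30 s; no verdict was reported. The single-well block stands at the bar and the probe stands in its well.

**Block:** I pushed it straight out with two fingertips, found the bar by feel with the tool at x ≈ 0.593, and held it there for about 1.2 s at 10.5–11.7 N. That is slightly under the 12 N asked for.

**Early pushes:** The first few pushes, within about the first 6 s and before the bar, bore down on the block with 8–10 N. Tilting the tool 20° back did not cure this. Small upward corrections did, and kept the push close to level. The bearing-down force read 2–3 N through most of the hold and peaked at 5.5 N.

**Probe:** It met the block's top with 4.3 N, at the height worked out for fully home, and was then released.

**Last checks before handing in:**
- **Handle top:** measured at z 0.1295, against 0.128 expected.
- **Probe position:** about 1–3 mm from the well's axis, by camera.
- **Probe tilt:** the handle's top and shoulder differ by 2–3 mm in y. That is about the calibration error, but as a tilt it would read about 0.05–0.07 rad, against the 0.08 limit.
- **Block at the bar:** its yaw is 0.026–0.033 rad and the bar's 0.022–0.037 rad, so they agree within measurement error. It did not shift when the probe went in.
- **Neighbour blocks:** within about 1 mm of their start.
- **Bystanders:** I did not measure them again. Nothing touched them that I could see.

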